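# Clip the loaded sample tray onto the shaker platform

### The arm

A 6-joint arm with a two-finger parallel gripper is mounted at the origin on the work surface. World frame = base frame: x ahead of the robot, y to its left, z up, the work surface at z = 0. Lengths are in m, angles in rad, forces in N, time in s.
With the tool pointing down it reaches from about 0.375 to 0.9 m from the base axis. Payload 3.1 kg.
Tool frame: the origin (TCP) lies midway between the tips of the shut fingers; the grasp point (between the pads) lies 19 mm behind it; z points along the fingers, y is the direction in which the jaws open and shut (so a half turn about z gives the same grasp; the last joint's range is limited). The gripper opens to 87 mm and grips with 3 to 60 N. Pads are 19 mm wide; open, the fingers measure 117 mm over their backs; the gripper's body (75 mm by 190 mm) begins 51 mm behind the grasp point.
Start: joints at [1.091, 0.527, 1.433, -0, 1.181, -0.178], TCP at [0.186, 0.597, 0.184] pointing down, gripper open.
Joint ranges: [-3.08, 3.08], [-0.75, 2.2], [0.22, 2.44], [-1.43, 4.57], [0, 2.65], [-2.85, 2.85]. Speed limits (rad/s): [2.79, 2.79, 3.14, 3.14, 3.14, 3.14].

### API

Orientations are given as a unit quaternion [x, y, z, w].
In Python, from rig import robot gives the robot as it stands.
- The arm moves only by the tool move_arm, never from a script. Its argument "rows" is one flat list of numbers, 7 for each row, row after row: the shift along the world's x, y, z in mm, then the turn, a rotation vector about the world's x, y, z in rad, then the closure, from 0 (fully open) to 1 (shut). A call has 1 to 12 rows; each row shifts and turns the commanded pose from where the row before left it; what a row does not reach is not made up. A row lasts 1/10 s, in which the tool goes at most 50 mm and 8.59 degrees, less where a joint would pass 70% of its speed; a pose out of reach is approached as far as the arm can. A call with a gripper value outside its range is refused whole. The fingers move at their own pace and stop on an object; "grip_force" is the grip in N (left out, the last holds). Time passes only in rows, so rows that do not move let the fingers close. It gives the time, the measured TCP pose, the force and the opening at its end, in the units of the state.
- robot.get_obs(): the state, without advancing time (a new reading comes with each control period).
- robot.camera(name): name is "scene" or "top" or "wrist"; returns a dict with "color" (400x640x3 uint8, red, green, blue), "z_map" (400x640 float32, m along the optical axis (not along the pixel's ray), 0 where there is no reading), "camera_matrix" (3x3 intrinsics, pixels), "R" (3x3) and "t" (3): a world point X has camera coordinates R X + t; the wrist camera has in their place "tool_from_camera" (4x4, takes a point from camera to tool coordinates, whose origin is the TCP and whose axes are the flange's). Camera axes: x right, y down, z forward; pixel columns grow to the right and rows downward; lengths in m; the calibration is good to about 2 mm. A picture is of the moment at which its call begins: read the wrist's pose just before it.
- robot.hand_in(): hands the job in, once; it reports no verdict.
Trained networks look in the newest picture that a camera, given by its name, has taken for a name from the list of things; names that differ only in an ending like _2 or _b are one class to them, and where a whole thing is asked for, a point or a joint stands for the part that bears it (a point fixed in the world has none). Each returns a list of dicts, best first, with "conf" (0 to 1); they miss things now and then, are a little off and sometimes report something else, mostly with a low value. They report only what shows in the picture. A call takes as long as a camera call.
- robot.search_frame(camera, thing): "at" ([column, row] in pixels, amid what is visible of it).
- robot.spot_point(camera, thing): "at" ([column, row] in pixels: a listed point, or the origin of a listed thing).
The state is a dict: "time": time; "q": joint angles; "joint_velocities": joint speeds; "joint_torque": joint torques, N m; "position": TCP position; "tool_rot": TCP orientation; "ft_force": force on the tool from outside, world axes, zero at the start; "moment": the same for the moment, N m; "grip_width": finger opening in m.
Only numpy, scipy, OpenCV 4.12 (cv2) and the standard library are available. Lean on these libraries where they do the work, as an engineer would, in place of code of your own. Each camera call takes 0.05 s, during which the arm holds its last target.

### The job

Lift the loaded blue sample tray by its white handle, keeping it level, and stack it on the grey platform tray of the bench shaker: rest it lightly on the rim, feel along the platform's stroke for the corner sockets until all four lugs drop in, then press it firmly but gently down until it is fully home and both orange clips have snapped over its ends, and let go. Do not ram the trays together or upset the pots, and leave the other things on the bench alone.

Things in the scene. Friction and masses are not known exactly. Their poses are not given: they have to be found in the camera images.
- carry_tray: Blue sample tray, 220 mm long (x) by 150 mm (y), loose, 0.33 to 0.55 kg plus three loose 60 g pots. Origin: centre of its underside, level with the tips of the lugs it stands on; z up. Body from z = 17 mm (flat underside) to the rim at z = 67 mm. Each short end wall has a ridge 40 mm wide, bulging 4 mm out, peak at z = 23 mm. Half a turn leaves it the same.
- carry_lug (a point): Tip of one of the blue tray's four corner lugs, at (89, 61, 0) mm in the tray's frame; the others mirror it at x = +/-89, y = +/-61 mm. Each lug is round, 13 mm in diameter and 17 mm long, the lowest 3 mm tapering to 11 mm.
- carry_handle (a point): Centre of the white handle bar of the blue tray, 125 mm above the tray's origin. The bar lies along the tray's x, 138 mm long, 16 mm wide (tray y), 14 mm high, on two posts at x = +/-62 mm; between them 51 mm are free under it. Nothing stands above it.
- shaker: White bench shaker, fixed, 270 x 196 mm, 58 mm high. Origin: centre of its underside; x along its length and its stroke, z up. On it rides the grey platform tray (220 x 150 mm, long side along x, rim 106 mm above the bench), parked ANYWHERE within +/-10 mm of mid-stroke along x: this offset is not in any reading. The drive holds it against pushes up to about 7 N, then it slides.
- home (a point): Where the blue tray's origin lies when fully home if the platform is at mid-stroke: 89 mm above the shaker's origin, x axes parallel either way round; the real spot lies up to 10 mm from it along the shaker's x. With the lug tips only resting on the rim the blue origin is 17 mm above this height; with the lugs in the sockets but held up by the clips, 5 to 10 mm above.
- socket (a point): Mouth of one of the platform's four corner sockets, given for mid-stroke: (89, 61, 106) mm in the shaker's frame; the others mirror it. Each is 15 mm square (1 mm of play round a lug), 19 mm deep, in a flat-topped post 42 mm (x) by 28 mm (y). The trays are brittle plastic: more than about 40 N between them cracks them.
- clip_a (a joint): Orange sprung clip at the platform's +x end, 34 mm wide, nose 10 mm above the rim. Rad: 0 upright at rest, about 0.06 pushed outward by the blue tray's ridge, near 0 again once snapped over it. The tray's weight does not pass the clips: the two take some 10 to 20 N (weight included) over the last 8 mm, then give way suddenly to the hard stop of the rim.
- clip_b (a joint): The same clip at the platform's -x end.
- pot0: Clear sample pot with yellow cap, 40 mm diameter, 58 mm high, standing loose on the blue tray's floor (22 mm above that tray's origin). Origin: centre of its underside.
- pot1: A second such pot in the blue tray.
- pot2: The third such pot in the blue tray.
- vial: Amber glass vial with white cap, 32 mm diameter, 55 mm high, loose on the bench between the trays; leave alone. Origin: centre of its underside.
- reagent: Glass reagent bottle with blue cap, 52 mm diameter, 105 mm high, loose on the bench between the trays; leave alone. Origin: centre of its underside.
- slide_box: Flat wooden slide box, 85 x 45 x 30 mm, loose on the bench between the trays; leave alone. Origin: centre of its underside.

How it is judged:
On the way, in this order (a step that is already met when the one before it is completed fails the run):
1. the blue tray is lifted clear of the bench by its handle (height (world z) of carry_tray above 0.05 m and contact force between the fingers and carry_tray above 1 N), for 0.2 s.
2. all four lugs are in the sockets (x of carry_tray in the frame of shaker between -0.013 and 0.013 m and y of carry_tray in the frame of shaker between -0.004 and 0.004 m and angle between the x axis of carry_tray and the x axis of shaker, either way round below 0.035 rad and z of carry_tray in the frame of shaker below 0.1015 m and angle between carry_tray's own z axis and vertical below 0.05 rad), for 0.1 s.
At the end, for the whole second after the job is handed in: The blue tray is fully home on the platform: origin under 91.5 mm above the shaker's (home 89), within 13 mm of it along the stroke, 4 mm across, axes within 0.035 rad, level within 0.03 rad, both clips within 0.02 rad of rest, pots upright (0.3 rad), all at rest and released (x of carry_tray in the frame of shaker between -0.013 and 0.013 m and y of carry_tray in the frame of shaker between -0.004 and 0.004 m and angle between the x axis of carry_tray and the x axis of shaker, either way round below 0.035 rad and z of carry_tray in the frame of shaker below 0.0915 m and angle between carry_tray's own z axis and vertical below 0.03 rad and value of joint each of clip_a, clip_b below 0.02 rad and linear speed of carry_tray below 0.02 m/s and angle between each of pot0, pot1, pot2's own z axis and vertical below 0.3 rad); the robot touches nothing.
It fails at once if the trays are forced together with more than 40 N (contact force between carry_tray and shaker above 40 N).
It fails at once if the blue tray is tilted by more than 0.3 rad (angle between carry_tray's own z axis and vertical above 0.3 rad).
It fails at once if a pot is tipped over or leaves the blue tray (angle between any of pot0, pot1, pot2's own z axis and vertical above 0.5 rad or horizontal distance between any of pot0, pot1, pot2 and carry_tray above 0.14 m).
It fails at once if a bystander is moved more than 20 mm or tipped (distance of any of vial, reagent, slide_box from where it was at the start of the episode above 0.02 m or angle between any of vial, reagent, slide_box's own z axis and vertical above 0.3 rad).
It also fails if it takes over 72 s, if anything falls off the work surface, if the arm or the gripper's body presses on something with over 40 N, if the wrist force passes 120 N, or if a joint passes its speed limit or range.

## Working session

There is one attempt and no reset: what is moved stays moved. The work goes in short steps, Python scripts to look and compute and a tool call to move; the robot and the scene stay as the last step left them, time stands still between calls to the robot, and variables do not carry over. Pictures are saved under pics/ and viewed, and the job is handed in when it is done.

Besides the shell and the picture viewer there is one more tool, called after "Request:" by a JSON object that holds its "fn" and its "kwargs", one argument or row to a line. move_arm: Moves the arm, as the interface text tells. Its arguments: {"type":"object","properties":{"rows":{"type":"array","items":{"type":"number"}},"grip_force":{"type":"number"}},"required":["rows"]}

```bash
ls; mkdir -p pics; cat > h.py <<'E'
import numpy as np,cv2
from rig import robot
def snap(name,fn=None):
    c=robot.camera(name)
    if fn: cv2.imwrite('pics/'+fn,c['color'][:,:,::-1])
    return c
def world(c,pts,z):  # pts Nx2 world-depth from z_map pixels
    K=np.array(c['camera_matrix']);R=np.array(c['R']);t=np.array(c['t'])
    p=np.atleast_2d(pts).astype(float)
    r=np.c_[(p[:,0]-K[0,2])/K[0,0],(p[:,1]-K[1,2])/K[1,1],np.ones(len(p))]
    d=r@R; o=-R.T@t
    s=(z-o[2])/d[:,2]
    return o+d*s[:,None]
def cloud(c):
    K=np.array(c['camera_matrix']);R=np.array(c['R']);t=np.array(c['t'])
    z=c['z_map'];v,u=np.mgrid[:z.shape[0],:z.shape[1]]
    P=np.stack([(u-K[0,2])/K[0,0]*z,(v-K[1,2])/K[1,1]*z,z],-1)
    return (P-t)@R
E
python3 - <<'E'
from h import *
o=robot.get_obs();print(o)
for n in('top','scene'):
    c=snap(n,n+'0.png');print(n,c['R'],c['t'],c['camera_matrix'])
    P=cloud(c)
    for th in('carry_tray','carry_handle','carry_lug','shaker','home','socket','clip_a','pot0','vial','reagent','slide_box'):
        for f in('search_frame','spot_point'):
            try:
                r=getattr(robot,f)(n,th)
                print(n,th,f,[(np.round(d['at'],1).tolist(),round(d['conf'],2),np.round(P[int(d['at'][1]),int(d['at'][0])],3).tolist()) for d in r[:5]])
            except Exception as e: print(th,f,e)
E
```

```text
pics
{'time': 0.0, 'q': array([ 1.09050459e+00,  5.28483312e-01,  1.43390826e+00, -1.71954853e-05,
        1.18138735e+00, -1.78526283e-01]), 'joint_velocities': array([ 0.00050156, -0.00076931,  0.00108755,  0.00176454,  0.00116203,
        0.00078339]), 'joint_torque': array([ 4.67739119e-04, -4.40041888e+01, -1.76588684e+01,  6.31766533e-02,
        5.81886142e-02, -1.81299079e-04]), 'position': array([0.18536176, 0.59602137, 0.1825593 ]), 'tool_rot': array([ 1.50307564e-01,  9.88638681e-01, -1.03693298e-03, -3.46088510e-04]), 'ft_force': array([ 0.05594912, -0.55041198, -1.14629034]), 'moment': array([-0.0083593 ,  0.01720126, -0.04112254]), 'grip_width': 0.08682585660366668}
top [[ 0.00809589 -0.99996073 -0.00360405]
 [-0.97381838 -0.0070653  -0.22721762]
 [ 0.22718323  0.00534922 -0.97383734]] [0.02538153 0.56923282 0.80643549] [[411.37810125   0.         314.42582328]
 [  0.         411.37810125 194.00162983]
 [  0.           0.           1.        ]]
top carry_tray search_frame [([420.0, 206.9], 0.78, [0.545, -0.193, 0.065])]
top carry_tray spot_point [([413.3, 206.2], 0.55, 
[... 3853 characters left out ...]
 [([199.9, 189.1], 0.77, [0.566, -0.222, 0.069]), ([213.8, 202.5], 0.58, [0.605, -0.173, 0.077])]
scene pot0 spot_point [([232.1, 202.0], 0.98, [0.567, -0.15, 0.044]), ([217.8, 216.9], 0.71, [0.617, -0.165, 0.048]), ([201.9, 200.3], 0.71, [0.59, -0.209, 0.061])]
scene vial search_frame [([309.7, 179.7], 0.87, [0.459, -0.001, 0.04])]
scene vial spot_point [([308.9, 185.8], 0.73, [0.458, -0.005, 0.019])]
scene reagent search_frame [([299.1, 206.8], 0.73, [0.575, 0.004, 0.068])]
scene reagent spot_point [([298.8, 219.7], 0.87, [0.576, 0.0, 0.029])]
scene slide_box search_frame [([286.0, 254.7], 0.67, [0.676, 0.0, 0.032])]
scene slide_box spot_point [([287.4, 258.8], 0.62, [0.684, 0.004, 0.03])]
```

```bash
python3 - <<'E'
import cv2
for n in('top0','scene0'):
    i=cv2.imread(f'pics/{n}.png'); cv2.imwrite(f'pics/{n}b.png',cv2.resize(i[110:310,150:470] if n=='top0' else i[110:310,160:480],None,fx=2.5,fy=2.5,interpolation=cv2.INTER_CUBIC))
E
```

```text
(no output)
```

View pics/top0b.png

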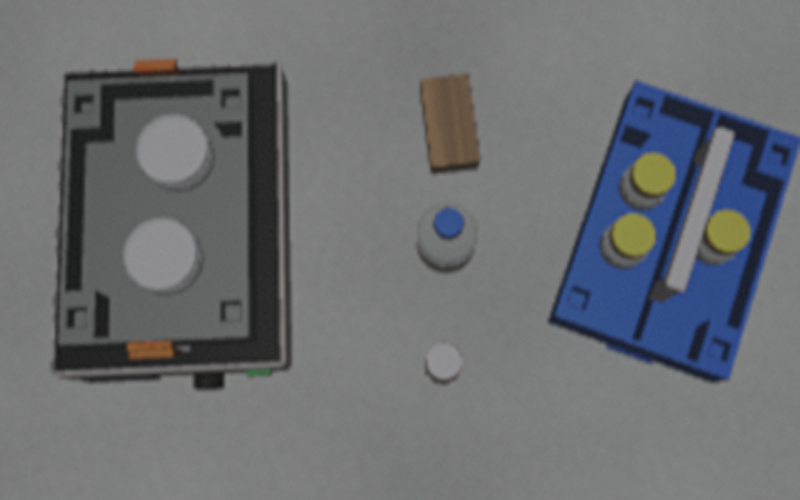

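View pics/scene0b.png

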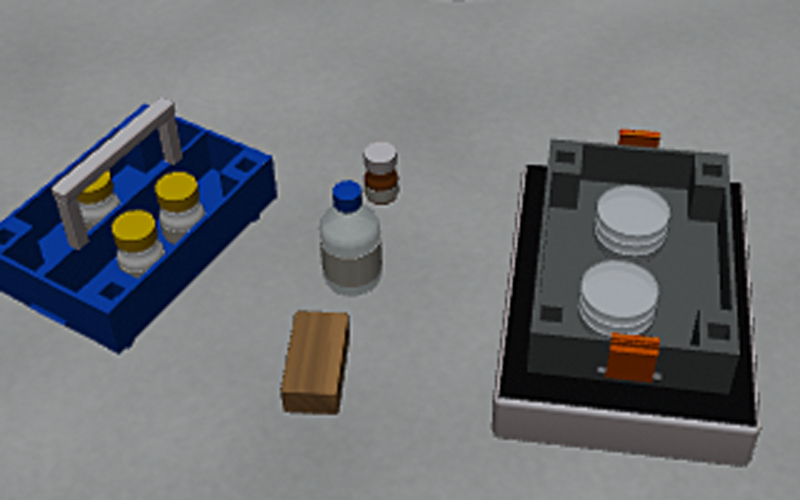

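```bash
cat >> h.py <<'E'
def rect(P2):
    r=cv2.minAreaRect((P2*1000).astype(np.float32)); b=cv2.boxPoints(r)
    e=b[1]-b[0]; f=b[2]-b[1]; L=e if np.hypot(*e)>np.hypot(*f) else f
    a=np.degrees(np.arctan2(L[1],L[0])); a=(a+90)%180-90
    return np.round(r[0],1),np.round(sorted(r[1]),1),round(a,2)
E
python3 - <<'E'
from h import *
for n in('top','scene'):
    c=snap(n);P=cloud(c);H=c['color'].astype(int);ok=c['z_map']>0
    X,Y,Z=P[...,0],P[...,1],P[...,2]
    r,g,b=H[...,0],H[...,1],H[...,2]
    reg=ok&(X>.35)&(X<.8)
    sh=reg&(Y>.08)
    orange=(r>140)&(b<90)
    for nm,m in dict(rim=sh&(abs(Z-.106)<.005)&~orange, deck=sh&(Z>.045)&(Z<.066), clip=sh&orange&(Z>.105),
        handle=reg&(Y<-.08)&(Z>.127)&(Z<.14), blue=reg&(Y<-.08)&(abs(Z-.067)<.005)&(b>r+40),
        rimw=sh&(Z>.1)).items():
        m=cv2.morphologyEx(m.astype(np.uint8),cv2.MORPH_OPEN,np.ones((2,2)))>0
        Q=P[m]
        if len(Q)>5: print(n,nm,len(Q),np.median(Q[:,2]).round(4),*rect(Q[:,:2]),Q.mean(0).round(4))
E
```

```text
top rim 1455 0.1033 [497.3 213.1] [232.7 388.9] 25.19 [0.5554 0.2349 0.1047]
top deck 6348 0.0617 [547.8 180.2] [320. 345.] -1.6 [0.5467 0.2221 0.0655]
top handle 538 0.1304 [ 488.1 -140. ] [ 75.1 397.8] -43.94 [ 0.5568 -0.2017  0.117 ]
top blue 1399 0.0651 [ 498.6 -172.1] [201.8 424.2] -31.63 [ 0.551  -0.1993  0.0617]
top rimw 1725 0.1034 [510.9 219.5] [232.7 418.8] 25.19 [0.555  0.2354 0.1043]
scene rim 1358 0.1048 [787.4 244.8] [166.  936.4] 0.21 [0.5696 0.2428 0.1014]
scene deck 4875 0.0598 [813.8 257.5] [207.7 877.9] 2.66 [0.6159 0.2385 0.0618]
scene clip 101 0.1143 [499.  240.7] [ 42.9 381.2] 1.43 [0.6093 0.2422 0.1113]
scene handle 388 0.1306 [ 488.2 -198.6] [ 62.7 275.8] 2.82 [ 0.5641 -0.1942  0.129 ]
scene blue 914 0.0658 [871.4 -77.5] [253.7 919.5] 20.89 [ 0.5954 -0.1878  0.0696]
scene rimw 1630 0.105 [781.8 244.7] [166.  947.6] 0.21 [0.5772 0.2435 0.1025]
```

```bash
cat >> h.py <<'E'
def tidy(m):
    n,l,s,_=cv2.connectedComponentsWithStats(m.astype(np.uint8),connectivity=8)
    return l==(1+np.argmax(s[1:,4])) if n>1 else m
E
python3 - <<'E'
from h import *
for n in('top','scene'):
    c=snap(n);z=cv2.medianBlur(c['z_map'],3);c['z_map']=z;P=cloud(c);H=c['color'].astype(int);ok=z>0
    X,Y,Z=P[...,0],P[...,1],P[...,2]
    r,g,b=H[...,0],H[...,1],H[...,2]
    reg=ok&(X>.35)&(X<.8)
    sh=reg&(Y>.08)&(Y<.4)
    orange=(r>1.5*b)&(r>80)
    def out(nm,m,zp,big=True):
        if big: m=tidy(m)
        v,u=np.nonzero(m)
        W=world(c,np.c_[u,v],zp)
        print(n,nm,len(W),np.median(Z[m]).round(4),*rect(W[:,:2]))
        im=c['color'][:,:,::-1].copy(); im[m]=(255,0,255); return im
    i1=out('rim',sh&(Z>.0985)&(Z<.118)&~orange,.106)
    m=sh&orange&(Z>.09);
    nl,l,s,_=cv2.connectedComponentsWithStats(m.astype(np.uint8))
    for k in range(1,nl):
        if s[k,4]>15:out('clip',l==k,.116,False)
    out('deck',sh&(Z>.047)&(Y>.1),.058)
    i2=out('handle',reg&(Y<-.08)&(Z>.12)&(b<r+40),.132)
    i3=out('blue',reg&(Y<-.08)&(Z>.04)&(b>r+30),.067)
    for k,i in enumerate((i1,i2,i3)): cv2.imwrite(f'pics/{n}m{k}.png',i)
    a,bb=[cv2.imread(f'pics/{n}m{k}.png')[100:300,140:480] for k in(0,2)]
    cv2.imwrite(f'pics/{n}mm.png',cv2.resize(np.vstack([a,bb]),None,fx=1.5,fy=1.5))
E
```

```text
top rim 1686 0.1033 [567.2 237.5] [150.6 234.2] 2.53
top clip 72 0.1147 [678.6 243.8] [ 8.8 33. ] -89.61
top clip 121 0.1137 [445.9 230.7] [13.  34.7] -84.8
top deck 11186 0.0637 [568.5 235.9] [194.7 277. ] 2.89
top handle 599 0.1302 [ 556.2 -194.9] [ 17.5 138. ] -19.9
top blue 1816 0.0647 [ 557.2 -195.7] [151.7 221.1] -20.14
scene rim 1564 0.1048 [561.8 237.4] [149.9 240.5] 2.8
scene clip 34 0.1161 [450.  231.5] [ 6.6 31.3] -79.63
scene clip 135 0.1139 [689.2 243.5] [28.  33.6] -85.41
scene deck 10758 0.0666 [544.2 236. ] [194.3 337.2] 2.81
scene handle 519 0.1308 [ 566.  -193.3] [ 24.8 143.9] -20.18
scene blue 2967 0.06 [ 570.  -190.2] [170.7 235.1] -20.31
```

View pics/topmm.png

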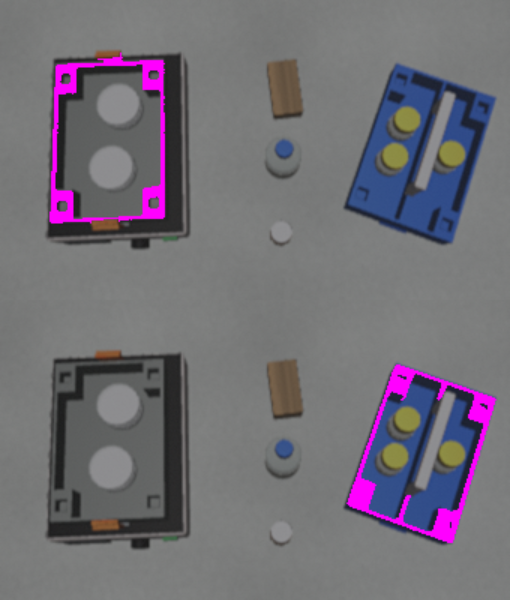

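```bash
python3 - <<'E'
import cv2,numpy as np
i=cv2.imread('pics/top0.png')[125:265,165:275]
g=cv2.resize(i,None,fx=5,fy=4.28*5/4.28*0.85 if 0 else 5,interpolation=cv2.INTER_CUBIC)
g=cv2.convertScaleAbs(g,alpha=1.6)
cv2.imwrite('pics/z1.png',g[:350]); cv2.imwrite('pics/z2.png',g[350:])
E
```

```text
(no output)
```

View pics/z1.png

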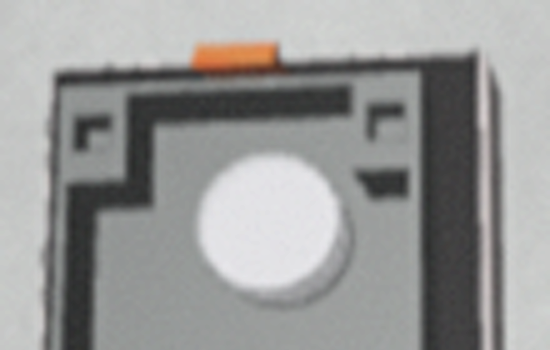

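View pics/z2.png

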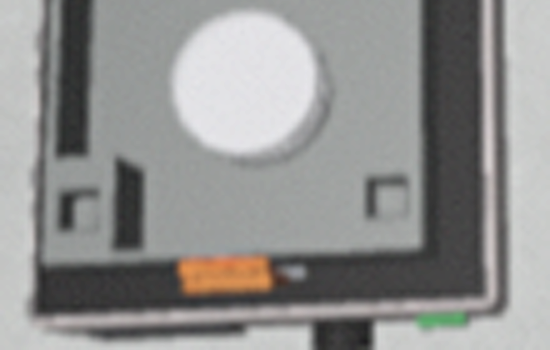

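```bash
python3 - <<'E'
from h import *
c=snap('top')
p=np.array([(93,134),(387,121),(79,560),(388,548)],float)
u=(p+.5)/5-.5+np.array([165,125])
W=world(c,u,.106)[:,:2]*1000
print(W.round(1))
tl,tr,bl,br=W
print('centre',W.mean(0),'len',np.hypot(*(tl-bl)),np.hypot(*(tr-br)),'wid',np.hypot(*(tl-tr)),np.hypot(*(bl-br)))
d=(tl-bl)+(tr-br);e=(tl-tr)+(bl-br)
print(np.degrees(np.arctan2(d[1],d[0])),np.degrees(np.arctan2(-e[0],e[1])))
# box bottom outline: deck edges
q=np.array([(478,52),(498,296+350),(42,300+350)],float);u=(q+.5)/5-.5+np.array([165,125]);print(world(c,u,.058)[:,:2]*1000)
o=robot.get_obs();print(o['position'],o['tool_rot'],o['q'])
E
```

```text
[[648.2 302.1]
 [654.7 180.5]
 [471.3 293.3]
 [477.  171.5]]
centre [562.83416383 236.84633571] len 177.094540024748 177.926438833965 wid 121.77322358906636 121.94210173771728
2.856067197024388 2.8667978278912187
[[704.03812693 150.92297758]
 [442.96868751 132.70027249]
 [439.85307255 321.51385312]]
[0.18572488 0.59675439 0.18356721] [1.50311680e-01 9.88638659e-01 1.75250527e-05 1.09509939e-05] [ 1.09052799e+00  5.27473073e-01  1.43269294e+00 -1.01468942e-05
  1.18138639e+00 -1.78497430e-01]
```

Request:
{"fn": "move_arm", "kwargs": {
  "rows": [0, 0, 30, 0, 0, 0, 0, 10, -20, 20, 0, 0, -0.005, 0, 16, -35, 10, 0, 0, -0.005, 0, 16, -35, 6, 0, 0, -0.005, 0, 16, -35, 0, 0, 0, -0.005, 0, 16, -35, 0, 0, 0, -0.005, 0, 16, -35, 0, 0, 0, -0.005, 0, 16, -35, 0, 0, 0, -0.005, 0, 16, -35, 0, 0, 0, -0.005, 0, 16, -35, 0, 0, 0, -0.005, 0, 16, -35, 0, 0, 0, -0.004, 0, 16, -35, 0, 0, 0, 0, 0]
}}

```text
time: 3.65
position: [0.3563, 0.2254, 0.2499]
tool_rot: [0.174, 0.985, 0.0, 0.0]
ft_force: [-0.4, 0.3, 0.0]
grip_width: 0.0871
```

Request:
{"fn": "move_arm", "kwargs": {
  "rows": [17, -35, 0, 0, 0, 0, 0, 17, -35, 0, 0, 0, 0, 0, 17, -35, 0, 0, 0, 0, 0, 17, -35, 0, 0, 0, 0, 0, 17, -35, 0, 0, 0, 0, 0, 17, -35, 0, 0, 0, 0, 0, 17, -35, 0, 0, 0, 0, 0, 17, -35, 0, 0, 0, 0, 0, 17, -35, 0, 0, 0, 0, 0, 17, -35, 0, 0, 0, 0, 0, 17, -35, 0, 0, 0, 0, 0, 0, 0, 0, 0, 0, 0, 0]
}}

```text
time: 4.85
position: [0.5453, -0.1634, 0.2495]
tool_rot: [0.177, 0.984, -0.001, 0.002]
ft_force: [-0.5, 0.9, 0.0]
grip_width: 0.087
```

```bash
cat >> h.py <<'E'
from scipy.spatial.transform import Rotation as Ro
def st():
    o=robot.get_obs();R=Ro.from_quat(o['tool_rot']).as_matrix()
    print('t',round(o['time'],2),'p',(o['position']*1000).round(1),'jaw',np.degrees(np.arctan2(R[1,1],R[0,1])).round(2),'z',R[:,2].round(4),'F',o['ft_force'].round(2),'M',o['moment'].round(2),'w',round(o['grip_width']*1000,1))
    return o
def wrist(fn):
    o=st();c=snap('wrist',fn)
    T=np.array(c['tool_from_camera']);W=np.eye(4);W[:3,:3]=Ro.from_quat(o['tool_rot']).as_matrix();W[:3,3]=o['position']
    M=np.linalg.inv(W@T);c['R']=M[:3,:3];c['t']=M[:3,3];return c
E
python3 - <<'E'
from h import *
c=wrist('w1.png')
c['z_map']=cv2.medianBlur(c['z_map'],3);P=cloud(c);Z=P[...,2];H=c['color'].astype(int)
m=tidy((c['z_map']>0)&(Z>.122)&(Z<.14)&(H[...,2]<H[...,0]+40))
v,u=np.nonzero(m);print(len(v),np.median(Z[m]),rect(world(c,np.c_[u,v],.132)[:,:2]))
E
```

```text
t 4.85 p [ 545.3 -163.4  249.5] jaw 69.66 z [ 0.0031 -0.0032 -1.    ] F [-0.48  0.94  0.01] M [-0.01 -0.05 -0.03] w 87.0
1565 0.1321941965630296 (array([ 556.5, -195.1]), array([ 16.3, 137. ]), np.float32(-20.22))
```

View pics/w1.png

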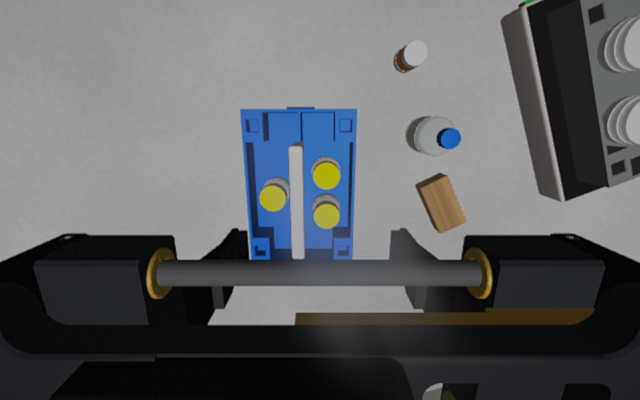

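Request:
{"fn": "move_arm", "kwargs": {
  "rows": [3, -10, 0, 0, 0, 0.003, 0, 4, -12, 0, 0, 0, 0, 0, 4, -9, -20, 0, 0, 0, 0, 0, 0, -30, 0, 0, 0, 0, 0, 0, -30, 0, 0, 0, 0, 0, 0, -25, 0, 0, 0, 0, 0, 0, -18, 0, 0, 0, 0, 0, 0, -10, 0, 0, 0, 0, 0, 0, 0, 0, 0, 0, 0, 0, 0, 0, 0, 0, 0, 0]
}}

```text
time: 5.9
position: [0.5544, -0.1895, 0.1173]
tool_rot: [0.173, 0.985, -0.0, 0.001]
ft_force: [-1.3, 0.1, 0.0]
grip_width: 0.0868
```

```bash
python3 - <<'E'
from h import *
st()
E
```

```text
t 5.9 p [ 554.4 -189.5  117.3] jaw 70.1 z [ 1.2e-03 -7.0e-04 -1.0e+00] F [-1.26  0.1   0.03] M [-0.02  0.02 -0.02] w 86.8
```

Request:
{"fn": "move_arm", "kwargs": {
  "rows": [2, -5.5, 0, 0, 0, -0.004, 0, 0, 0, -8, 0, 0, 0, 0, 0, 0, -3, 0, 0, 0, 0, 0, 0, 0, 0, 0, 0, 0, 0, 0, 0, 0, 0, 0, 1, 0, 0, 0, 0, 0, 0, 1, 0, 0, 0, 0, 0, 0, 1, 0, 0, 0, 0, 0, 0, 1, 0, 0, 0, 0, 0, 0, 1, 0, 0, 0, 0, 0, 0, 1],
  "grip_force": 50
}}

```text
time: 6.9
position: [0.5558, -0.1947, 0.1056]
tool_rot: [0.175, 0.985, -0.0, 0.0]
ft_force: [-0.4, 0.8, 0.3]
grip_width: 0.047
```

```bash
python3 - <<'E'
from h import *
st()
E
```

```text
t 6.9 p [ 555.8 -194.7  105.6] jaw 69.84 z [ 1.e-04 -0.e+00 -1.e+00] F [-0.45  0.82  0.3 ] M [0.01 0.02 0.07] w 47.0
```

Request:
{"fn": "move_arm", "kwargs": {
  "rows": [0, 0, 0, 0, 0, 0, 1, 0, 0, 0, 0, 0, 0, 1, 0, 0, 0, 0, 0, 0, 1, 0, 0, 0, 0, 0, 0, 1, 0, 0, 0, 0, 0, 0, 1, 0, 0, 0, 0, 0, 0, 1, 0, 0, 0, 0, 0, 0, 1]
}}

```text
time: 7.6
position: [0.5557, -0.1948, 0.1055]
tool_rot: [0.175, 0.985, 0.0, -0.0]
ft_force: [0.5, -0.3, -0.1]
grip_width: 0.0009
```

```bash
python3 - <<'E'
from h import *
st()
E
```

```text
t 7.6 p [ 555.7 -194.8  105.5] jaw 69.84 z [-1.e-04  0.e+00 -1.e+00] F [ 0.52 -0.27 -0.1 ] M [ 0.01 -0.03  0.07] w 0.9
```

```bash
python3 - <<'E'
from h import *
st()
c=wrist('w2.png');s=snap('scene','s2.png')
i=cv2.imread('pics/s2.png')[80:260,150:330];cv2.imwrite('pics/s2b.png',cv2.resize(i,None,fx=3.3,fy=3.3,interpolation=cv2.INTER_CUBIC))
E
```

```text
t 7.6 p [ 555.7 -194.8  105.5] jaw 69.84 z [-1.e-04  0.e+00 -1.e+00] F [ 0.52 -0.27 -0.1 ] M [ 0.01 -0.03  0.07] w 0.9
t 7.6 p [ 555.7 -194.8  105.5] jaw 69.84 z [-1.e-04  0.e+00 -1.e+00] F [ 0.52 -0.27 -0.1 ] M [ 0.01 -0.03  0.07] w 0.9
```

View pics/s2b.png

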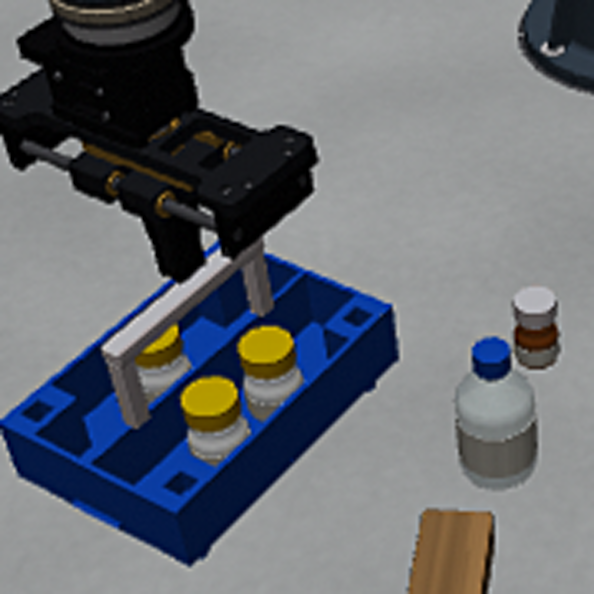

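View pics/w2.png

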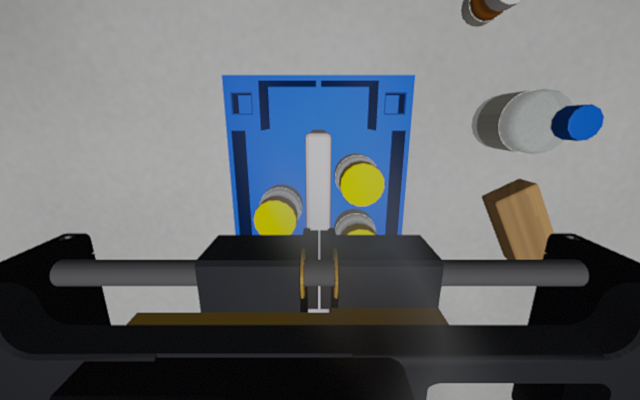

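Request:
{"fn": "move_arm", "kwargs": {
  "rows": [0, 0, 1, 0, 0, 0, 1, 0, 0, 1, 0, 0, 0, 1, 0, 0, 1, 0, 0, 0, 1, 0, 0, 1, 0, 0, 0, 1, 0, 0, 0, 0, 0, 0, 1]
}}

```text
time: 8.2
position: [0.5559, -0.1948, 0.1098]
tool_rot: [0.175, 0.985, -0.0, 0.0]
ft_force: [1.1, 0.6, -0.3]
grip_width: 0.0004
```

```bash
python3 - <<'E'
from h import *
st()
c=wrist('w3.png');s=snap('scene','s3.png')
a=cv2.imread('pics/s2.png')[130:260,150:280];b=cv2.imread('pics/s3.png')[130:260,150:280]
print(np.abs(a.astype(int)-b).max(2).mean())
cv2.imwrite('pics/s3b.png',cv2.resize(b,None,fx=4.5,fy=4.5,interpolation=cv2.INTER_CUBIC))
c['z_map']=cv2.medianBlur(c['z_map'],3);P=cloud(c);Z=P[...,2];H=c['color'].astype(int)
m=tidy((c['z_map']>0)&(Z>.122)&(Z<.145)&(H[...,2]<H[...,0]+40)&(H[...,0]>100))
v,u=np.nonzero(m);print(len(v),np.median(Z[m]),rect(world(c,np.c_[u,v],.132)[:,:2]))
E
```

```text
t 8.2 p [ 555.9 -194.8  109.8] jaw 69.84 z [ 3.e-04 -2.e-04 -1.e+00] F [ 1.06  0.65 -0.27] M [ 0.03  0.01 -0.02] w 0.4
t 8.2 p [ 555.9 -194.8  109.8] jaw 69.84 z [ 3.e-04 -2.e-04 -1.e+00] F [ 1.06  0.65 -0.27] M [ 0.03  0.01 -0.02] w 0.4
3.2710650887573967
2346 0.13235868744737675 (array([ 522.7, -182.7]), array([15.3, 63.4]), np.float32(-20.64))
```

View pics/s3b.png

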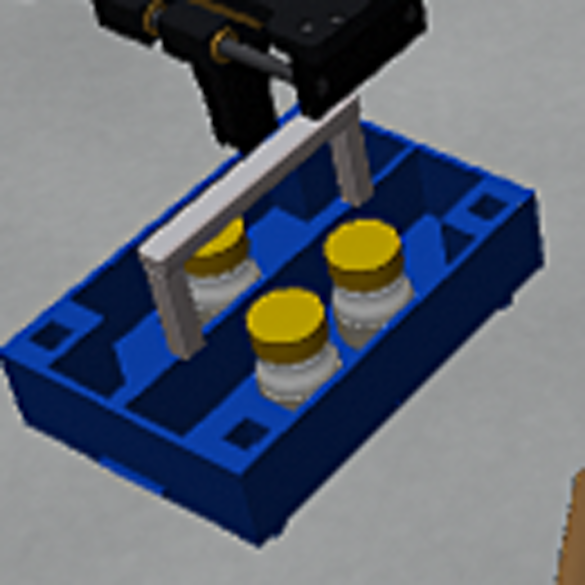

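```bash
python3 - <<'E'
import cv2
i=cv2.imread('pics/w3.png')[100:340,190:450];cv2.imwrite('pics/w3b.png',cv2.resize(i,None,fx=2.5,fy=2.5,interpolation=cv2.INTER_CUBIC))
from h import *
c=snap('top','t3.png');i=cv2.imread('pics/t3.png')[120:280,350:510];cv2.imwrite('pics/t3b.png',cv2.resize(i,None,fx=3.7,fy=3.7,interpolation=cv2.INTER_CUBIC))
s=snap('scene');P=cloud(s)
for n,cc in(('scene',s),('top',c)):
    P=cloud(cc);X,Y,Z=P[...,0],P[...,1],P[...,2]
    for lo in(.105,.115,.125,.135,.145,.155):
        m=(abs(X-.556)<.08)&(abs(Y+.195)<.08)&(Z>lo)&(Z<lo+.01)&(cc['color'].max(2)<70)
        if m.sum(): print(n,lo,m.sum(),P[m].min(0).round(3),P[m].max(0).round(3))
E
```

```text
scene 0.105 13 [ 0.498 -0.225  0.105] [ 0.623 -0.168  0.113]
scene 0.115 75 [ 0.501 -0.227  0.118] [ 0.623 -0.167  0.125]
scene 0.125 39 [ 0.503 -0.212  0.125] [ 0.624 -0.167  0.131]
scene 0.145 28 [ 0.551 -0.207  0.148] [ 0.572 -0.183  0.155]
scene 0.155 58 [ 0.549 -0.208  0.155] [ 0.572 -0.184  0.165]
```

View pics/w3b.png

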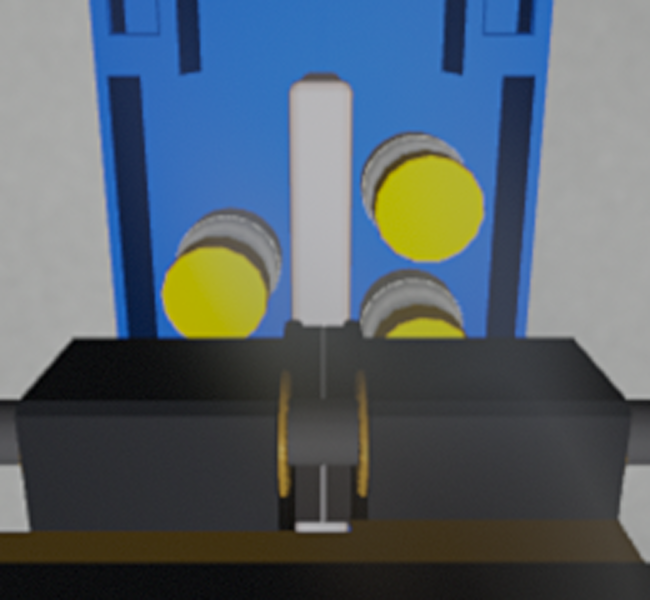

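View pics/t3b.png

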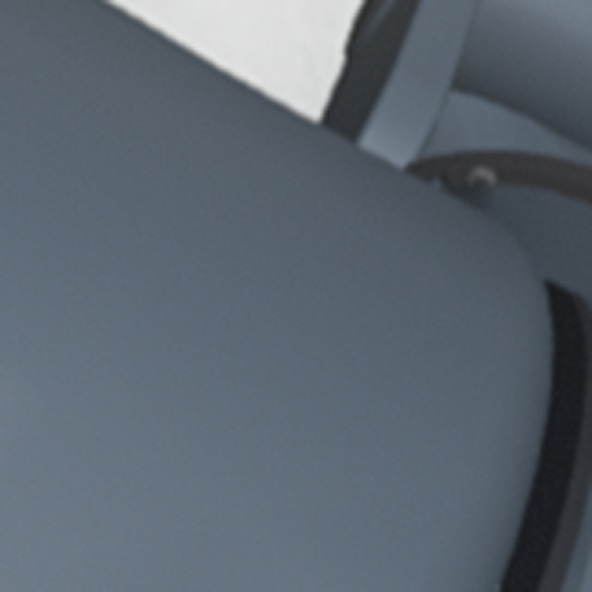

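```bash
python3 - <<'E'
from h import *
c=wrist('w4.png')
T=np.array(c['tool_from_camera']);print(T.round(4))
P=cloud(c)
K=c['camera_matrix'];z=c['z_map'];print(K)
v,u=np.mgrid[:400,:640]
Q=np.stack([(u-K[0,2])/K[0,0]*z,(v-K[1,2])/K[1,1]*z,z],-1)@T[:3,:3].T+T[:3,3]
for r in range(190,320,8):
    print(r,[ (c_,Q[r,c_].round(3).tolist(),P[r,c_,2].round(3)) for c_ in(312,318,326)])
# scene: fingers
s=snap('scene','s4.png');o=robot.get_obs()
K=s['camera_matrix'];
for nm,pt in(('tcp',o['position']),('tcp+38',o['position']+[0,0,.038])):
    q=K@(s['R']@pt+s['t']);print(nm,q[:2]/q[2])
E
```

```text
t 8.4 p [ 555.7 -194.7  109.5] jaw 69.85 z [-1.e-04  0.e+00 -1.e+00] F [-1.03  0.26  0.38] M [-0.01 -0.07 -0.  ] w 0.6
[[-7.000e-04 -9.630e-01 -2.696e-01  7.410e-02]
 [ 1.000e+00 -6.000e-04 -4.000e-04  6.000e-04]
 [ 2.000e-04 -2.696e-01  9.630e-01 -2.018e-01]
 [ 0.000e+00  0.000e+00  0.000e+00  1.000e+00]]
[[286.23195994   0.         318.80900933]
 [  0.         286.23195994 199.93984927]
 [  0.           0.           1.        ]]
190 [(312, [0.031, -0.004, -0.024], np.float64(0.133)), (318, [0.031, 0.0, -0.023], np.float64(0.132)), (326, [0.03, 0.005, -0.022], np.float64(0.132))]
198 [(312, [0.025, -0.004, -0.023], np.float64(0.132)), (318, [0.025, 0.0, -0.023], np.float64(0.132)), (326, [0.025, 0.005, -0.023], np.float64(0.133))]
206 [(312, [0.02, -0.004, -0.023], np.float64(0.132)), (318, [0.02, 0.0, -0.023], np.float64(0.133)), (326, [0.02, 0.005, -0.022], np.float64(0.132))]
214 [(312, [0.014, -0.004, -0.023], np.float64(0.132)), (318, [0.014, 0.0, -0.022], np.float64(0.132)), (326, [0.014, 0.005, -0.023], np.float64(0.132))]
222 [(312, [0.009, -0.004, -0.022], np.float64(0.132)
[... 1311 characters left out ...]
4(0.199))]
294 [(312, [-0.002, -0.003, -0.089], np.float64(0.198)), (318, [-0.002, 0.0, -0.089], np.float64(0.198)), (326, [-0.002, 0.004, -0.088], np.float64(0.197))]
302 [(312, [-0.006, -0.003, -0.089], np.float64(0.199)), (318, [-0.006, 0.0, -0.088], np.float64(0.198)), (326, [-0.006, 0.004, -0.089], np.float64(0.199))]
310 [(312, [-0.06, -0.005, -0.021], np.float64(0.131)), (318, [-0.059, -0.0, -0.023], np.float64(0.133)), (326, [-0.059, 0.006, -0.023], np.float64(0.132))]
318 [(312, [0.024, -0.001, -0.138], np.float64(0.248)), (318, [0.024, 0.0, -0.138], np.float64(0.247)), (326, [0.024, 0.002, -0.138], np.float64(0.247))]
tcp [208.9862325  173.66253825]
tcp+38 [205.6728113 159.8926053]
```

```bash
python3 - <<'E'
from h import *
c=wrist('w5.png')
T=np.array(c['tool_from_camera'])
K=c['camera_matrix'];z=c['z_map']
v,u=np.mgrid[:400,:640]
Q=np.stack([(u-K[0,2])/K[0,0]*z,(v-K[1,2])/K[1,1]*z,z],-1)@T[:3,:3].T+T[:3,3]
for r in range(222,236):
    print(r,[ (Q[r,c_].round(4).tolist(),c['color'][r,c_].tolist()) for c_ in(308,313,324,329)])
s=snap('scene','s5.png')
a=cv2.imread('pics/s5.png')[120:200,160:260];cv2.circle(a,(209-160,174-120),0,(0,0,255),1);cv2.circle(a,(206-160,160-120),0,(0,255,0),1)
cv2.imwrite('pics/s5b.png',cv2.resize(a,None,fx=7,fy=7,interpolation=cv2.INTER_NEAREST))
E
```

```text
t 8.5 p [ 555.7 -194.7  109.5] jaw 69.85 z [-1.e-04  0.e+00 -1.e+00] F [0.76 0.66 0.73] M [-0.04  0.03 -0.  ] w 0.3
222 [([0.0089, -0.0066, -0.023], [169, 164, 162]), ([0.0089, -0.0033, -0.0232], [174, 173, 176]), ([0.009, 0.004, -0.0234], [175, 175, 177]), ([0.0081, 0.0074, -0.0209], [149, 142, 140])]
223 [([0.0079, -0.0067, -0.0223], [168, 163, 161]), ([0.0083, -0.0033, -0.0233], [173, 173, 175]), ([0.0079, 0.004, -0.0224], [175, 175, 177]), ([0.0074, 0.0074, -0.0209], [149, 142, 140])]
224 [([0.007, -0.0067, -0.0218], [168, 163, 161]), ([0.0073, -0.0033, -0.0226], [173, 173, 175]), ([0.0075, 0.004, -0.0231], [175, 175, 177]), ([0.0065, 0.0074, -0.0204], [149, 141, 139])]
225 [([0.0066, -0.0067, -0.0225], [169, 163, 162]), ([0.007, -0.0033, -0.0235], [173, 173, 175]), ([0.0068, 0.004, -0.0232], [175, 174, 176]), ([0.0056, 0.0074, -0.0201], [149, 142, 140])]
226 [([0.0057, -0.0067, -0.022], [169, 164, 162]), ([0.0062, -0.0033, -0.0235], [173, 173, 175]), ([0.0063, 0.004, -0.0236], [175, 175, 177]), ([0.005, 0.0074, -0.0203], [145, 141, 145])]
227 [([0.0116, -0.006, -0.0394], [144, 1
[... 887 characters left out ...]
.0113, -0.0057, -0.0465], [68, 69, 69]), ([0.0103, -0.0029, -0.0441], [67, 70, 69]), ([0.0104, 0.0036, -0.0444], [64, 66, 66]), ([0.0112, 0.0065, -0.0464], [62, 64, 65])]
233 [([0.0115, -0.0057, -0.0486], [68, 70, 69]), ([0.01, -0.0029, -0.0449], [69, 70, 69]), ([0.01, 0.0036, -0.045], [66, 67, 68]), ([0.0114, 0.0064, -0.0484], [65, 66, 67])]
234 [([0.012, -0.0056, -0.0513], [68, 69, 68]), ([0.0103, -0.0028, -0.0472], [69, 70, 70]), ([0.0101, 0.0036, -0.0468], [67, 68, 68]), ([0.0118, 0.0063, -0.0508], [64, 66, 65])]
235 [([0.011, -0.0056, -0.0503], [68, 69, 68]), ([0.0103, -0.0028, -0.0486], [68, 69, 67]), ([0.0104, 0.0035, -0.0489], [66, 68, 67]), ([0.0115, 0.0063, -0.0516], [64, 65, 65])]
```

View pics/s5b.png

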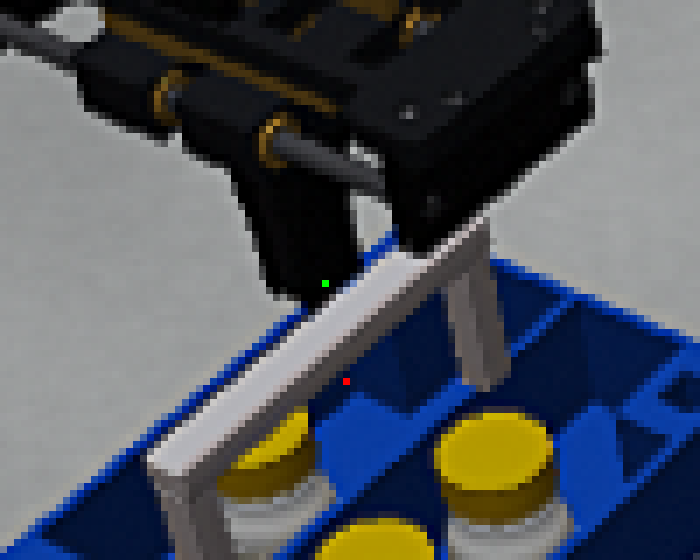

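Request:
{"fn": "move_arm", "kwargs": {
  "rows": [0, 0, 0, 0, 0, 0, 0, 0, 0, 0, 0, 0, 0, 0, 0, 0, 0, 0, 0, 0, 0, 0, 0, 0, 0, 0, 0, 0, 0, 0, 0, 0, 0, 0, 0, 0, 0, 0, 0, 0, 0, 0, 0, 0, 0, 0, 0, 0, 0, 0, 0, 0, 0, 0, 0, 0, 0, 0, 0, 0, 0, 0, 0]
}}

```text
time: 9.5
position: [0.5557, -0.1948, 0.1096]
tool_rot: [0.175, 0.985, -0.0, 0.0]
ft_force: [-0.4, -0.2, 0.1]
grip_width: 0.0642
```

```bash
python3 - <<'E'
from h import *
st()
E
```

```text
t 9.5 p [ 555.7 -194.8  109.6] jaw 69.84 z [ 0. -0. -1.] F [-0.36 -0.24  0.13] M [-0.07 -0.    0.  ] w 64.2
```

Tips sit about 40 mm above the reported TCP (both cameras agree), so I descend further, then close.

Request:
{"fn": "move_arm", "kwargs": {
  "rows": [0.4, 0, -5, 0, 0, 0, 0, 0, 0, -8, 0, 0, 0, 0, 0, 0, -8, 0, 0, 0, 0, 0, 0, -8, 0, 0, 0, 0, 0, 0, -6, 0, 0, 0, 0, 0, 0, -4, 0, 0, 0, 0, 0, 0, -3, 0, 0, 0, 0, 0, 0, 0, 0, 0, 0, 0]
}}

```text
time: 10.3
position: [0.5559, -0.1946, 0.0671]
tool_rot: [0.175, 0.985, 0.0, -0.0]
ft_force: [-0.1, 0.8, -0.2]
grip_width: 0.0872
```

```bash
python3 - <<'E'
from h import *
st()
s=snap('scene','s6.png')
a=cv2.imread('pics/s6.png')[110:230,150:290]
cv2.imwrite('pics/s6b.png',cv2.resize(a,None,fx=5,fy=5,interpolation=cv2.INTER_CUBIC))
E
```

```text
t 10.3 p [ 555.9 -194.6   67.1] jaw 69.84 z [-6.e-04  4.e-04 -1.e+00] F [-0.13  0.79 -0.22] M [-0.01 -0.03 -0.05] w 87.2
```

View pics/s6b.png

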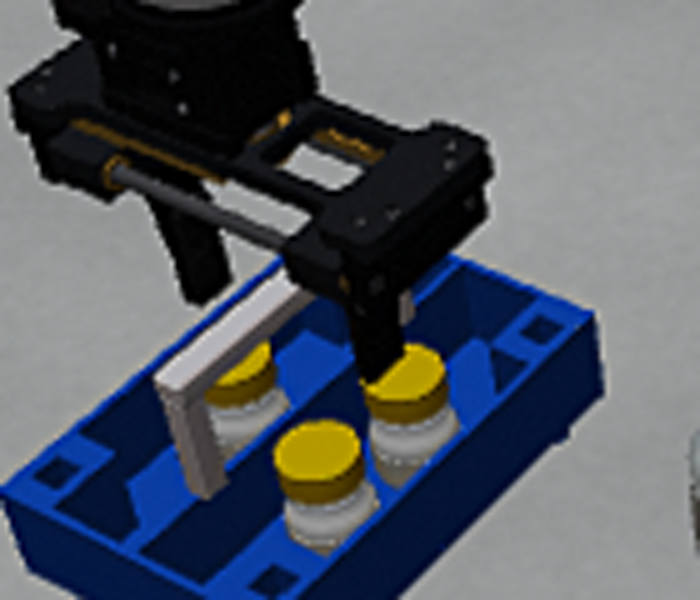

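Request:
{"fn": "move_arm", "kwargs": {
  "rows": [0, 0, 0, 0, 0, 0, 1, 0, 0, 0, 0, 0, 0, 1, 0, 0, 0, 0, 0, 0, 1, 0, 0, 0, 0, 0, 0, 1, 0, 0, 0, 0, 0, 0, 1, 0, 0, 0, 0, 0, 0, 1, 0, 0, 0, 0, 0, 0, 1, 0, 0, 0, 0, 0, 0, 1, 0, 0, 0, 0, 0, 0, 1, 0, 0, 0, 0, 0, 0, 1, 0, 0, 0, 0, 0, 0, 1, 0, 0, 0, 0, 0, 0, 1],
  "grip_force": 50
}}

```text
time: 11.55
position: [0.556, -0.1953, 0.0675]
tool_rot: [0.175, 0.985, -0.0, -0.0]
ft_force: [-0.2, -2.3, -0.3]
grip_width: 0.0154
```

```bash
python3 - <<'E'
from h import *
st()
s=snap('scene','s7.png')
a=cv2.imread('pics/s7.png')[110:230,150:290]
cv2.imwrite('pics/s7b.png',cv2.resize(a,None,fx=5,fy=5,interpolation=cv2.INTER_CUBIC))
E
```

```text
t 11.55 p [ 556.  -195.3   67.5] jaw 69.85 z [-2.e-04 -7.e-04 -1.e+00] F [-0.2  -2.29 -0.33] M [-0.37  0.15  0.03] w 15.4
```

View pics/s7b.png

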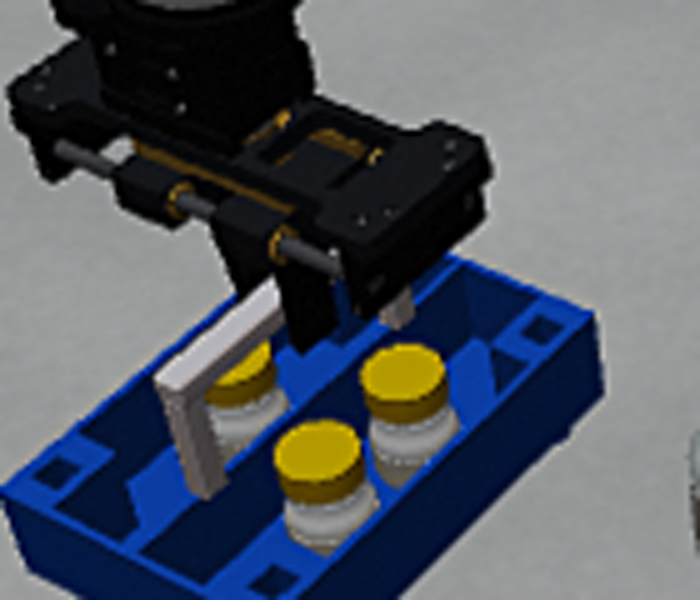

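Request:
{"fn": "move_arm", "kwargs": {
  "rows": [0, 0, 2, 0, 0, 0, 1, 0, 0, 4, 0, 0, 0, 1, 0, 0, 7, 0, 0, 0, 1, 0, 0, 10, 0, 0, 0, 1, 0, 0, 12, 0, 0, 0, 1, 0, 0, 14, 0, 0, 0, 1, 0, 0, 14, 0, 0, 0, 1, 0, 0, 12, 0, 0, 0, 1, 0, 0, 8, 0, 0, 0, 1, 0, 0, 4, 0, 0, 0, 1, 0, 0, 0, 0, 0, 0, 1, 0, 0, 0, 0, 0, 0, 1]
}}

```text
time: 12.8
position: [0.5556, -0.1945, 0.1541]
tool_rot: [0.175, 0.985, 0.0, -0.001]
ft_force: [-0.1, 0.1, -7.1]
grip_width: 0.0152
```

```bash
python3 - <<'E'
from h import *
st()
s=snap('scene','s8.png')
a=cv2.imread('pics/s8.png')[60:240,140:320]
cv2.imwrite('pics/s8b.png',cv2.resize(a,None,fx=3.3,fy=3.3,interpolation=cv2.INTER_CUBIC))
E
```

```text
t 12.8 p [ 555.6 -194.5  154.1] jaw 69.84 z [-1.1e-03  7.0e-04 -1.0e+00] F [-0.14  0.06 -7.09] M [ 0.02  0.06 -0.04] w 15.2
```

View pics/s8b.png

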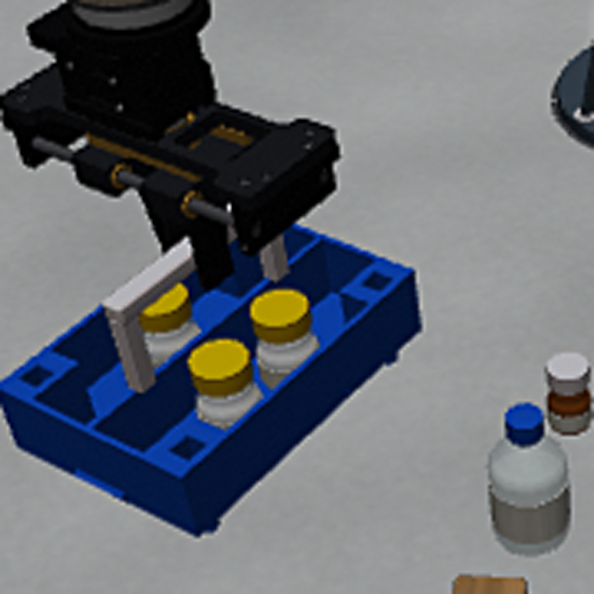

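Request:
{"fn": "move_arm", "kwargs": {
  "rows": [0, 0, 4, 0, 0, 0, 1, 0, 0, 8, 0, 0, 0, 1, 0, 0, 12, 0, 0, 0, 1, 0, 3, 14, 0, 0, 0, 1, 0, 6, 14, 0, 0, 0.005, 1, 0, 10, 12, 0, 0, 0.01, 1, 0, 14, 8, 0, 0, 0.016, 1, 0, 17, 4, 0, 0, 0.02, 1, 0, 20, 0, 0, 0, 0.02, 1, 0, 20, 0, 0, 0, 0.02, 1, 0, 20, 0, 0, 0, 0.02, 1, 0, 20, 0, 0, 0, 0.02, 1]
}}

```text
time: 14.05
position: [0.5552, -0.0621, 0.2302]
tool_rot: [0.109, 0.994, 0.0, -0.001]
ft_force: [-0.6, 0.2, -6.5]
grip_width: 0.0157
```

Request:
{"fn": "move_arm", "kwargs": {
  "rows": [0, 20, 0, 0, 0, 0.02, 1, 0, 20, 0, 0, 0, 0.02, 1, 0, 20, 0, 0, 0, 0.02, 1, 0, 20, 0, 0, 0, 0.02, 1, 1, 20, 0, 0, 0, 0.02, 1, 1, 20, 0, 0, 0, 0.02, 1, 1, 20, 0, 0, 0, 0.02, 1, 1, 20, 0, 0, 0, 0.02, 1, 1, 20, 0, 0, 0, 0.02, 1, 1, 20, 0, 0, 0, 0.02, 1, 0, 18, 0, 0, 0, 0.02, 1, 0, 15, 0, 0, 0, 0.02, 1]
}}

```text
time: 15.25
position: [0.5606, 0.1707, 0.2301]
tool_rot: [-0.011, 1.0, 0.0, -0.001]
ft_force: [0.4, -0.0, -7.7]
grip_width: 0.0156
```

```bash
python3 - <<'E'
from h import *
st()
E
```

```text
t 15.25 p [560.6 170.7 230.1] jaw 91.29 z [-1.9e-03  5.0e-04 -1.0e+00] F [ 0.4  -0.01 -7.71] M [-0.09  0.04  0.04] w 15.6
```

Request:
{"fn": "move_arm", "kwargs": {
  "rows": [0, 15, 0, 0, 0, 0.015, 1, 0, 14, 0, 0, 0, 0.012, 1, 1, 12, 0, 0, 0, 0, 1, 1, 10, 0, 0, 0, 0, 1, 0, 8, 0, 0, 0, 0, 1, 0, 5, 0, 0, 0, 0, 1, 0, 2, 0, 0, 0, 0, 1, 0, 0, 0, 0, 0, 0, 1, 0, 0, 0, 0, 0, 0, 1, 0, 0, 0, 0, 0, 0, 1]
}}

```text
time: 16.25
position: [0.5642, 0.2337, 0.2305]
tool_rot: [-0.023, 1.0, -0.0, -0.0]
ft_force: [-0.1, 0.5, -6.5]
grip_width: 0.0153
```

```bash
python3 - <<'E'
from h import *
st()
for n in('top','scene'):
    c=snap(n,n+'9.png')
    i=c['color'][60:320,140:520,::-1] if n=='top' else c['color'][20:300,300:580,::-1]
    cv2.imwrite(f'pics/{n}9b.png',cv2.resize(i,None,fx=2.1,fy=2.1,interpolation=cv2.INTER_CUBIC))
E
```

```text
t 16.25 p [564.2 233.7 230.5] jaw 92.61 z [-1.e-04 -3.e-04 -1.e+00] F [-0.13  0.48 -6.49] M [0.01 0.05 0.03] w 15.3
```

View pics/top9b.png

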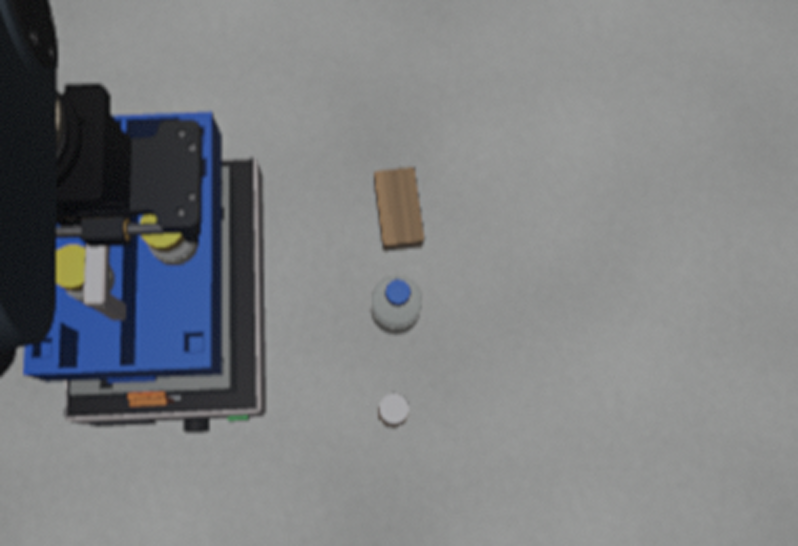

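View pics/scene9b.png

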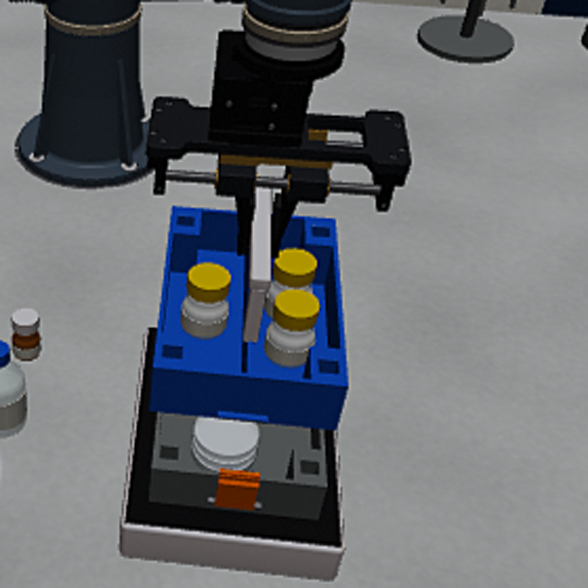

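```bash
python3 - <<'E'
import cv2
i=cv2.imread('pics/scene0.png')[160:262,370:465]
g=cv2.convertScaleAbs(cv2.resize(i,None,fx=6,fy=6,interpolation=cv2.INTER_CUBIC),alpha=1.8)
cv2.imwrite('pics/z3.png',g[:600])
E
```

```text
(no output)
```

View pics/z3.png

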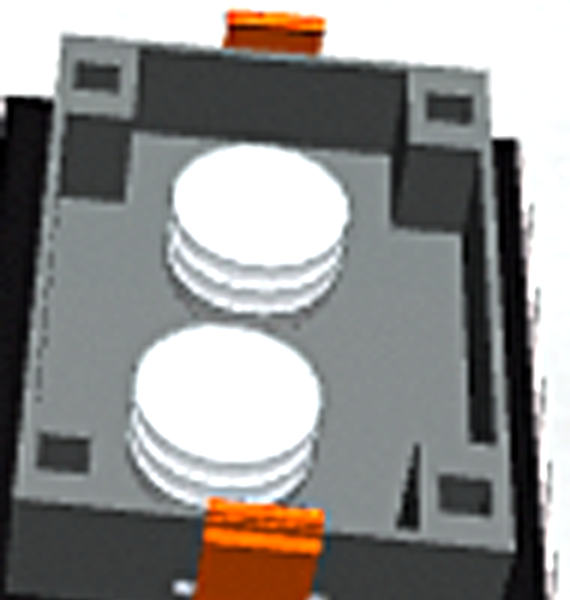

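```bash
python3 - <<'E'
from h import *
c=snap('scene')
p=np.array([(97,76),(450,108),(64,454),(466,495)],float)
u=(p+.5)/6-.5+np.array([370,160])
W=world(c,u,.106)[:,:2]*1000;print(W.round(1));tl,tr,bl,br=W
d=(bl-tl)+(br-tr);print(W.mean(0),np.degrees(np.arctan2(d[1],d[0])),np.hypot(*(tl-bl)),np.hypot(*(tl-tr)))
# handle/tray from scene at start
for f,z,o,sc in(('pics/scene0.png',0,0,0),):pass
E
python3 - <<'E'
import cv2
i=cv2.imread('pics/scene0.png')[140:255,150:280]
cv2.imwrite('pics/z4.png',cv2.convertScaleAbs(cv2.resize(i,None,fx=5,fy=5,interpolation=cv2.INTER_CUBIC),alpha=1.8))
i=cv2.imread('pics/top0.png')[130:270,360:480]
cv2.imwrite('pics/z5.png',cv2.convertScaleAbs(cv2.resize(i,None,fx=4,fy=4,interpolation=cv2.INTER_CUBIC),alpha=1.8))
E
```

```text
[[479.5 172.4]
 [474.2 294.4]
 [657.6 181.3]
 [651.4 303. ]]
[565.68048524 237.79397118] 2.816505006083813 178.3115205905355 122.16559504764929
```

View pics/z4.png

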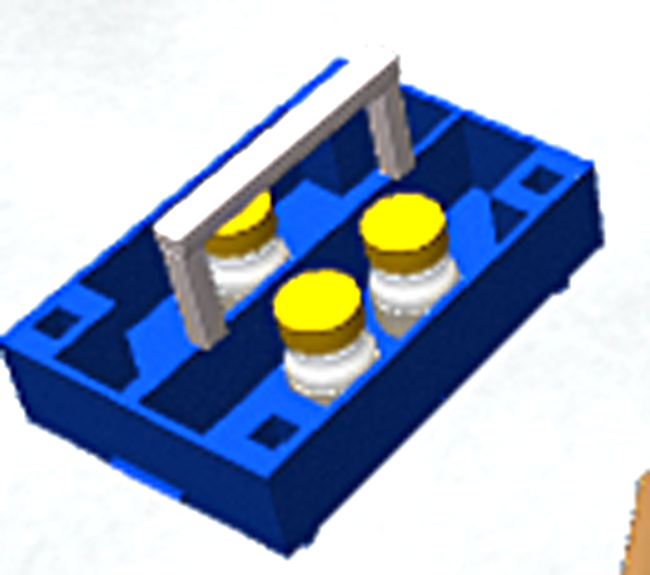

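View pics/z5.png

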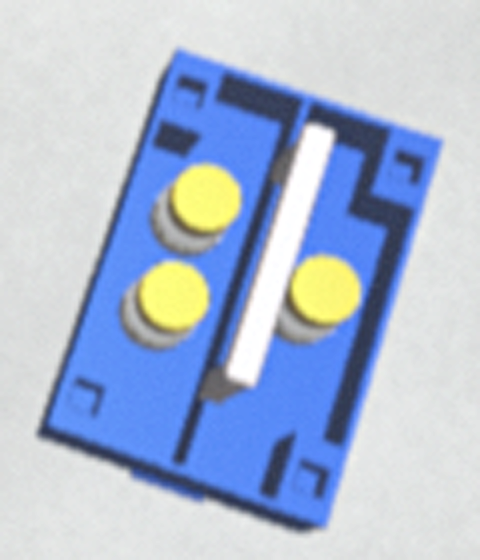

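```bash
python3 - <<'E'
from h import *
c=snap('scene')
p=np.array([(57,324),(543,181),(272,432)],float);W=world(c,(p+.5)/5-.5+np.array([150,140]),.067)[:,:2]*1000
print('scene',W[:2].mean(0),np.hypot(*(W[0]-W[1])),np.hypot(*(W[0]-W[2])),np.hypot(*(W[2]-W[1])))
c=snap('top')
p=np.array([(190,93),(405,169),(85,398),(311,480)],float);W=world(c,(p+.5)/4-.5+np.array([360,130]),.067)[:,:2]*1000
d=W[0]-W[2]+W[1]-W[3]
print('top',W.mean(0),np.hypot(*(W[0]-W[1])),np.hypot(*(W[0]-W[2])),np.degrees(np.arctan2(d[1],d[0])))
E
```

```text
scene [ 560.68944443 -196.33701848] 216.09840487685744 120.4265787757196 177.8586980578984
top [ 557.38201318 -196.31892501] 120.63416532656088 177.66398920989016 -20.084590699174026
```

Request:
{"fn": "move_arm", "kwargs": {
  "rows": [-1, 1, -3, 0, 0, 0.004, 1, -1, 2, -6, 0, 0, 0, 1, -0.7, 1, -9, 0, 0, 0, 1, 0, 0, -10, 0, 0, 0, 1, 0, 0, -9, 0, 0, 0, 1, 0, 0, -7, 0, 0, 0, 1, 0, 0, -4, 0, 0, 0, 1, 0, 0, -3, 0, 0, 0, 1, 0, 0, 0, 0, 0, 0, 1, 0, 0, 0, 0, 0, 0, 1]
}}

```text
time: 17.5
position: [0.5618, 0.2383, 0.1799]
tool_rot: [-0.025, 1.0, 0.0, 0.0]
ft_force: [-0.3, 0.2, -7.2]
grip_width: 0.0151
```

```bash
python3 - <<'E'
from h import *
st()
c=snap('scene','s10.png')
i=c['color'][60:300,330:530,::-1]
cv2.imwrite('pics/s10b.png',cv2.resize(i,None,fx=2.5,fy=2.5,interpolation=cv2.INTER_CUBIC))
st()
E
```

```text
t 17.5 p [561.8 238.3 179.9] jaw 92.87 z [ 8.e-04  2.e-04 -1.e+00] F [-0.26  0.19 -7.2 ] M [-0.   -0.01  0.03] w 15.1
t 17.55 p [561.9 238.3 180. ] jaw 92.87 z [ 1.1e-03  3.0e-04 -1.0e+00] F [ 0.36 -0.29 -6.99] M [0.04 0.08 0.02] w 15.4
```

View pics/s10b.png

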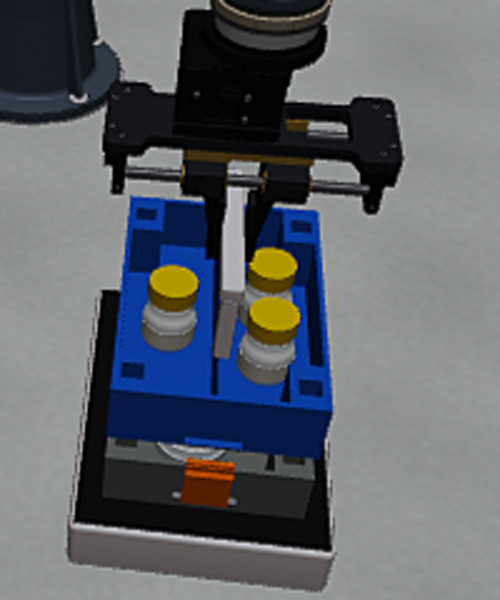

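```bash
python3 - <<'E'
import cv2
i=cv2.imread('pics/s10.png')[130:230,370:470]
cv2.imwrite('pics/z6.png',cv2.convertScaleAbs(cv2.resize(i,None,fx=6,fy=6,interpolation=cv2.INTER_CUBIC),alpha=1.8))
E
```

```text
(no output)
```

View pics/z6.png

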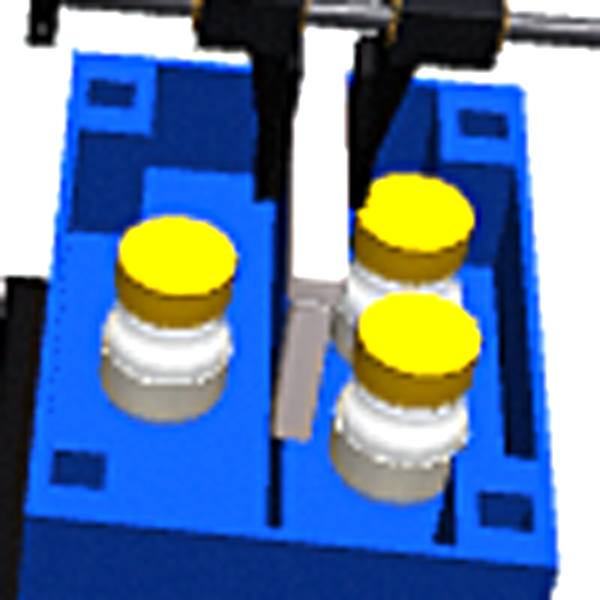

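```bash
python3 - <<'E'
from h import *
c=snap('scene')
p=np.array([(112,94),(483,123),(78,468),(506,510)],float)
W=world(c,(p+.5)/6-.5+np.array([370,130]),.1795)[:,:2]*1000;tl,tr,bl,br=W
d=(bl-tl)+(br-tr);print(W.mean(0),np.degrees(np.arctan2(d[1],d[0])),np.hypot(*(tl-bl)),np.hypot(*(tl-tr)))
E
```

```text
[566.51090658 237.16021453] 2.7905262349331132 177.0762640641798 121.68992444723709
```

Request:
{"fn": "move_arm", "kwargs": {
  "rows": [-0.6, 0.2, -1, 0, 0, 0, 1, 0, 0, -1, 0, 0, 0, 1, 0, 0, -1, 0, 0, 0, 1, 0, 0, -1, 0, 0, 0, 1, 0, 0, -1, 0, 0, 0, 1, 0, 0, 0, 0, 0, 0, 1, 0, 0, 0, 0, 0, 0, 1]
}}

```text
time: 18.3
position: [0.5608, 0.2384, 0.1745]
tool_rot: [-0.025, 1.0, -0.0, -0.0]
ft_force: [0.4, 0.2, -7.0]
grip_width: 0.0158
```

Request:
{"fn": "move_arm", "kwargs": {
  "rows": [0, 0, -0.5, 0, 0, 0, 1, 0, 0, -0.5, 0, 0, 0, 1, 0, 0, 0, 0, 0, 0, 1]
}}

```text
time: 18.6
position: [0.5608, 0.2384, 0.1735]
tool_rot: [-0.025, 1.0, -0.0, -0.0]
ft_force: [-1.0, 0.0, -7.1]
grip_width: 0.0152
```

Request:
{"fn": "move_arm", "kwargs": {
  "rows": [0, 0, -0.5, 0, 0, 0, 1, 0, 0, -0.5, 0, 0, 0, 1, 0, 0, 0, 0, 0, 0, 1]
}}

```text
time: 18.9
position: [0.5607, 0.2384, 0.1725]
tool_rot: [-0.025, 1.0, -0.0, -0.0]
ft_force: [0.2, -0.2, -7.0]
grip_width: 0.0158
```

```bash
python3 - <<'E'
from h import *
st()
E
```

```text
t 18.9 p [560.7 238.4 172.5] jaw 92.88 z [-2.e-04 -1.e-04 -1.e+00] F [ 0.23 -0.21 -6.95] M [ 0.07  0.01 -0.01] w 15.8
```

Request:
{"fn": "move_arm", "kwargs": {
  "rows": [0, 0, -0.5, 0, 0, 0, 1, 0, 0, -0.5, 0, 0, 0, 1, 0, 0, 0, 0, 0, 0, 1]
}}

```text
time: 19.2
position: [0.5608, 0.2384, 0.1714]
tool_rot: [-0.025, 1.0, -0.0, -0.0]
ft_force: [-0.2, -0.5, -7.4]
grip_width: 0.0155
```

Request:
{"fn": "move_arm", "kwargs": {
  "rows": [0, 0, -0.5, 0, 0, 0, 1, 0, 0, -0.5, 0, 0, 0, 1, 0, 0, 0, 0, 0, 0, 1]
}}

```text
time: 19.5
position: [0.5608, 0.2384, 0.1705]
tool_rot: [-0.025, 1.0, -0.0, -0.0]
ft_force: [0.1, -0.4, -6.8]
grip_width: 0.0154
```

```bash
python3 - <<'E'
from h import *
st()
E
```

```text
t 19.5 p [560.8 238.4 170.5] jaw 92.88 z [-2.e-04 -0.e+00 -1.e+00] F [ 0.15 -0.42 -6.77] M [0.   0.   0.05] w 15.4
```

Request:
{"fn": "move_arm", "kwargs": {
  "rows": [0, 0, -0.5, 0, 0, 0, 1, 0, 0, -0.5, 0, 0, 0, 1, 0, 0, -0.5, 0, 0, 0, 1, 0, 0, 0, 0, 0, 0, 1]
}}

```text
time: 19.9
position: [0.5608, 0.2384, 0.1689]
tool_rot: [-0.025, 1.0, -0.0, -0.0]
ft_force: [-0.9, 0.5, -7.5]
grip_width: 0.0156
```

Request:
{"fn": "move_arm", "kwargs": {
  "rows": [0, 0, -0.5, 0, 0, 0, 1, 0, 0, -0.5, 0, 0, 0, 1, 0, 0, -0.5, 0, 0, 0, 1, 0, 0, 0, 0, 0, 0, 1]
}}

```text
time: 20.3
position: [0.5608, 0.2384, 0.1674]
tool_rot: [-0.025, 1.0, -0.0, -0.0]
ft_force: [-0.6, -0.2, -7.1]
grip_width: 0.0151
```

```bash
python3 - <<'E'
from h import *
st()
c=snap('scene','s11.png')
i=c['color'][80:300,350:510,::-1]
cv2.imwrite('pics/s11b.png',cv2.resize(i,None,fx=2.7,fy=2.7,interpolation=cv2.INTER_CUBIC))
E
```

```text
t 20.3 p [560.8 238.4 167.4] jaw 92.87 z [-2.e-04 -1.e-04 -1.e+00] F [-0.55 -0.23 -7.12] M [ 0.05  0.05 -0.05] w 15.1
```

View pics/s11b.png

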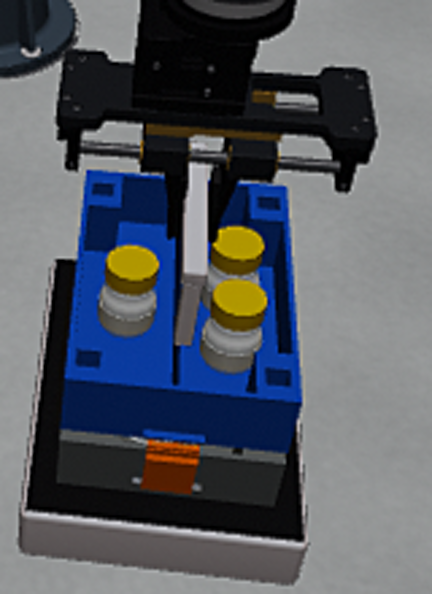

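Request:
{"fn": "move_arm", "kwargs": {
  "rows": [0, 0, -0.5, 0, 0, 0, 1, 0, 0, -0.5, 0, 0, 0, 1, 0, 0, 0, 0, 0, 0, 1]
}}

```text
time: 20.65
position: [0.5607, 0.2384, 0.1664]
tool_rot: [-0.025, 1.0, -0.0, -0.0]
ft_force: [0.4, 0.4, -7.3]
grip_width: 0.0154
```

Request:
{"fn": "move_arm", "kwargs": {
  "rows": [0, 0, -0.5, 0, 0, 0, 1, 0, 0, -0.5, 0, 0, 0, 1, 0, 0, 0, 0, 0, 0, 1]
}}

```text
time: 20.95
position: [0.5608, 0.2384, 0.1655]
tool_rot: [-0.025, 1.0, -0.0, -0.0]
ft_force: [0.3, -0.2, -7.6]
grip_width: 0.015
```

Request:
{"fn": "move_arm", "kwargs": {
  "rows": [0, 0, -0.5, 0, 0, 0, 1, 0, 0, -0.5, 0, 0, 0, 1, 0, 0, 0, 0, 0, 0, 1]
}}

```text
time: 21.25
position: [0.561, 0.2385, 0.165]
tool_rot: [-0.025, 1.0, 0.0, 0.0]
ft_force: [-1.0, -0.4, -4.5]
grip_width: 0.0151
```

```bash
python3 - <<'E'
from h import *
st()
E
```

```text
t 21.25 p [561.  238.5 165. ] jaw 92.88 z [ 5.e-04  1.e-04 -1.e+00] F [-1.04 -0.44 -4.51] M [ 0.01  0.13 -0.01] w 15.1
```

Request:
{"fn": "move_arm", "kwargs": {
  "rows": [0, 0, -0.5, 0, 0, 0, 1, 0, 0, -0.5, 0, 0, 0, 1, 0, 0, 0, 0, 0, 0, 1]
}}

```text
time: 21.55
position: [0.5612, 0.2386, 0.1642]
tool_rot: [-0.025, 1.0, 0.0, 0.001]
ft_force: [-1.0, -0.4, -0.3]
grip_width: 0.0153
```

Request:
{"fn": "move_arm", "kwargs": {
  "rows": [0, 0, -0.5, 0, 0, 0, 1, 0, 0, -0.5, 0, 0, 0, 1, 0, 0, 0, 0, 0, 0, 1]
}}

```text
time: 21.85
position: [0.5615, 0.2386, 0.1634]
tool_rot: [-0.025, 1.0, 0.0, 0.001]
ft_force: [-0.9, 0.3, 2.9]
grip_width: 0.0154
```

Request:
{"fn": "move_arm", "kwargs": {
  "rows": [0, 0, -0.5, 0, 0, 0, 1, 0, 0, -0.5, 0, 0, 0, 1, 0, 0, 0, 0, 0, 0, 1]
}}

```text
time: 22.15
position: [0.5615, 0.2386, 0.1621]
tool_rot: [-0.025, 1.0, 0.0, 0.001]
ft_force: [-1.2, -0.3, 4.7]
grip_width: 0.0157
```

```bash
python3 - <<'E'
from h import *
st()
E
```

```text
t 22.15 p [561.5 238.6 162.1] jaw 92.88 z [ 1.6e-03  4.0e-04 -1.0e+00] F [-1.24 -0.3   4.65] M [ 0.04  0.16 -0.  ] w 15.7
```

Request:
{"fn": "move_arm", "kwargs": {
  "rows": [0, 0, -0.5, 0, 0, 0, 1, 0, 0, -0.5, 0, 0, 0, 1, 0, 0, 0, 0, 0, 0, 1]
}}

```text
time: 22.45
position: [0.5592, 0.2383, 0.1596]
tool_rot: [-0.025, 1.0, -0.0, -0.002]
ft_force: [-2.5, -1.0, -0.4]
grip_width: 0.0157
```

Request:
{"fn": "move_arm", "kwargs": {
  "rows": [0, 0, -0.5, 0, 0, 0, 1, 0, 0, -0.5, 0, 0, 0, 1, 0, 0, 0, 0, 0, 0, 1]
}}

```text
time: 22.75
position: [0.5602, 0.2381, 0.1574]
tool_rot: [-0.025, 1.0, -0.0, -0.001]
ft_force: [-0.0, 0.1, -11.8]
grip_width: 0.0153
```

```bash
python3 - <<'E'
from h import *
st()
E
```

```text
t 22.75 p [560.2 238.1 157.4] jaw 92.87 z [-2.4e-03 -7.0e-04 -1.0e+00] F [-1.000e-02  1.300e-01 -1.178e+01] M [ 0.1  -0.12 -0.  ] w 15.3
```

Request:
{"fn": "move_arm", "kwargs": {
  "rows": [0, 0, -0.5, 0, 0, 0, 1, 0, 0, -0.5, 0, 0, 0, 1, 0, 0, 0, 0, 0, 0, 1]
}}

```text
time: 23.05
position: [0.5602, 0.2382, 0.1574]
tool_rot: [-0.025, 1.0, -0.0, -0.001]
ft_force: [-0.0, 0.8, -14.8]
grip_width: 0.0157
```

Request:
{"fn": "move_arm", "kwargs": {
  "rows": [0, 0, -0.5, 0, 0, 0, 1, 0, 0, -0.5, 0, 0, 0, 1, 0, 0, 0, 0, 0, 0, 1]
}}

```text
time: 23.35
position: [0.5605, 0.2383, 0.1574]
tool_rot: [-0.025, 1.0, -0.0, -0.0]
ft_force: [0.0, -0.4, -11.3]
grip_width: 0.0156
```

```bash
python3 - <<'E'
from h import *
st()
E
```

```text
t 23.35 p [560.5 238.3 157.4] jaw 92.88 z [-6.e-04 -3.e-04 -1.e+00] F [  0.02  -0.43 -11.29] M [-0.09  0.03 -0.03] w 15.6
```

Request:
{"fn": "move_arm", "kwargs": {
  "rows": [0, 0, -0.5, 0, 0, 0, 1, 0, 0, -0.5, 0, 0, 0, 1, 0, 0, -0.5, 0, 0, 0, 1, 0, 0, 0, 0, 0, 0, 1]
}}

```text
time: 23.75
position: [0.5615, 0.2386, 0.1567]
tool_rot: [-0.025, 1.0, 0.0, 0.001]
ft_force: [-0.4, -0.8, -7.5]
grip_width: 0.0155
```

Request:
{"fn": "move_arm", "kwargs": {
  "rows": [0, 0, -0.5, 0, 0, 0, 1, 0, 0, -0.5, 0, 0, 0, 1, 0, 0, 0, 0, 0, 0, 1]
}}

```text
time: 24.05
position: [0.5615, 0.2386, 0.1564]
tool_rot: [-0.025, 1.0, 0.0, 0.001]
ft_force: [-1.9, -1.0, 1.2]
grip_width: 0.0154
```

```bash
python3 - <<'E'
from h import *
st()
c=snap('scene','s12.png')
i=c['color'][100:300,350:510,::-1]
cv2.imwrite('pics/s12b.png',cv2.convertScaleAbs(cv2.resize(i,None,fx=3,fy=3,interpolation=cv2.INTER_CUBIC),alpha=1.5))
E
```

```text
t 24.05 p [561.5 238.6 156.4] jaw 92.88 z [ 1.9e-03  4.0e-04 -1.0e+00] F [-1.94 -0.99  1.2 ] M [-0.07  0.34 -0.  ] w 15.4
```

View pics/s12b.png

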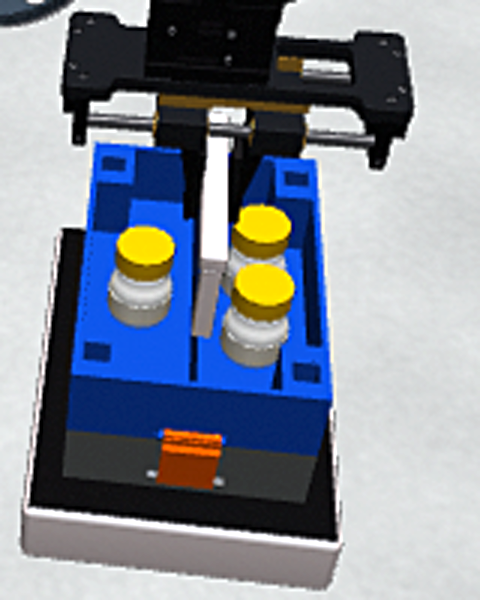

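Request:
{"fn": "move_arm", "kwargs": {
  "rows": [0, 0, -0.4, 0, 0, 0, 1, 0, 0, -0.4, 0, 0, 0, 1, 0, 0, 0, 0, 0, 0, 1]
}}

```text
time: 24.4
position: [0.5615, 0.2386, 0.1564]
tool_rot: [-0.025, 1.0, 0.0, 0.001]
ft_force: [-4.1, -1.2, 6.7]
grip_width: 0.0156
```

```bash
python3 - <<'E'
from h import *
st()
E
```

```text
t 24.4 p [561.5 238.6 156.4] jaw 92.88 z [ 2.3e-03  4.0e-04 -1.0e+00] F [-4.06 -1.24  6.75] M [-0.12  0.65 -0.  ] w 15.6
```

Request:
{"fn": "move_arm", "kwargs": {
  "rows": [0, 0, -0.4, 0, 0, 0, 1, 0, 0, -0.4, 0, 0, 0, 1, 0, 0, 0, 0, 0, 0, 1]
}}

```text
time: 24.7
position: [0.5615, 0.2386, 0.1564]
tool_rot: [-0.025, 1.0, 0.0, 0.001]
ft_force: [-5.6, -1.6, 11.4]
grip_width: 0.0154
```

```bash
python3 - <<'E'
from h import *
st()
c=wrist('w12.png')
s=snap('scene','s13.png');t=snap('top','t13.png')
for n,cc in(('scene',s),('top',t),('wrist',c)):
    print(n,[(d['at'],d['conf']) for d in robot.search_frame(n,'clip_a')])
    cc['z_map']=cv2.medianBlur(cc['z_map'],3)
    P=cloud(cc);H=cc['color'].astype(int)
    m=(P[...,1]>.1)&(P[...,1]<.37)&(H[...,2]>H[...,0]+50)&(P[...,2]>.13)&(P[...,2]<.18)&(cc['z_map']>0)
    A=P[m];
    if len(A)<100: continue
    # rim plane: top layer
    A=A[abs(A[:,2]-.156)<.006]
    for _ in range(4):
        G=np.c_[A[:,:2]-[.563,.237],np.ones(len(A))];k=np.linalg.lstsq(G,A[:,2],rcond=None)[0];r=A[:,2]-G@k;A=A[abs(r)<2.5*r.std()]
    print(n,len(A),k,r.std())
E
```

```text
t 24.7 p [561.5 238.6 156.4] jaw 92.88 z [ 2.7e-03  4.0e-04 -1.0e+00] F [-5.61 -1.65 11.4 ] M [-0.26  0.8  -0.01] w 15.4
t 24.7 p [561.5 238.6 156.4] jaw 92.88 z [ 2.7e-03  4.0e-04 -1.0e+00] F [-5.61 -1.65 11.4 ] M [-0.26  0.8  -0.01] w 15.4
scene [([411.7, 252.2], 0.87), ([405.5, 264.2], 0.46)]
scene 1352 [0.00075087 0.00053716 0.15488289] 0.001113995387075454
top []
top 1056 [-0.00062453 -0.00160236  0.15360775] 0.0007692112450591256
wrist [([321.2, 61.8], 0.66)]
wrist 6878 [-2.11515754e-03 -7.97279710e-05  1.56296636e-01] 0.0003527871009718718
```

View pics/w12.png

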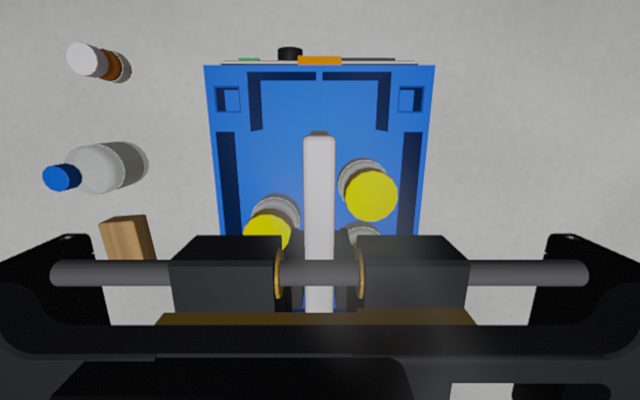

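Request:
{"fn": "move_arm", "kwargs": {
  "rows": [0, 0, 0.5, 0, 0, 0, 1, 0, 0, 0.5, 0, 0, 0, 1, 0, 0, 0.5, 0, 0, 0, 1, 0, 0, 0.5, 0, 0, 0, 1, 0, 0, 0, 0, 0, 0, 1]
}}

```text
time: 25.5
position: [0.5614, 0.2386, 0.1564]
tool_rot: [-0.025, 1.0, 0.0, 0.001]
ft_force: [-3.4, -0.9, 6.7]
grip_width: 0.0153
```

```bash
python3 - <<'E'
from h import *
st()
E
```

```text
t 25.5 p [561.4 238.6 156.4] jaw 92.88 z [ 1.5e-03  3.0e-04 -1.0e+00] F [-3.45 -0.94  6.69] M [-0.13  0.55 -0.05] w 15.3
```

Request:
{"fn": "move_arm", "kwargs": {
  "rows": [-0.3, 0, 0.5, 0, 0, 0, 1, 0, 0, 0.5, 0, 0, 0, 1, 0, 0, 0, 0, 0, 0, 0, 0, 0, 0, 0, 0, 0, 0, 0, 0, 0, 0, 0, 0, 0, 0, 0, 0, 0, 0, 0, 0, 0, 0, 0, 0, 0, 0, 0, 0, 0, 0, 0, 0, 0, 0, 0, 0, 0, 0, 0, 0, 0, 0, 0, 0, 0, 0, 0, 0, 0, 0, 0, 0, 0, 0, 0, 0, 0, 0, 0, 0, 0, 0]
}}

```text
time: 26.7
position: [0.5606, 0.2384, 0.1565]
tool_rot: [-0.025, 1.0, 0.0, 0.0]
ft_force: [0.1, -0.5, 0.1]
grip_width: 0.0844
```

```bash
python3 - <<'E'
from h import *
st()
E
```

```text
t 26.7 p [560.6 238.4 156.5] jaw 92.87 z [ 1.e-04  0.e+00 -1.e+00] F [ 0.06 -0.49  0.14] M [-0.02  0.04  0.04] w 84.4
```

Released; rise, then move aside for a clear look.

Request:
{"fn": "move_arm", "kwargs": {
  "rows": [0, 0, 3, 0, 0, 0, 0, 0, 0, 8, 0, 0, 0, 0, 0, 0, 15, 0, 0, 0, 0, 0, 0, 20, 0, 0, 0, 0, 0, 0, 20, 0, 0, 0, 0, 0, 0, 20, 0, 0, 0, 0, 0, 0, 20, 0, 0, 0, 0, 0, -10, 20, 0, 0, 0, 0, 0, -30, 10, 0, 0, 0, 0, 0, -40, 0, 0, 0, 0, 0, 0, -40, 0, 0, 0, 0, 0, 0, -40, 0, 0, 0, 0, 0]
}}

```text
time: 27.9
position: [0.5605, 0.0772, 0.2936]
tool_rot: [-0.025, 1.0, -0.0, 0.001]
ft_force: [0.4, -0.7, -0.0]
grip_width: 0.0868
```

Request:
{"fn": "move_arm", "kwargs": {
  "rows": [0, -40, 0, 0, 0, 0, 0, 0, -40, 0, 0, 0, 0, 0, 0, -40, 0, 0, 0, 0, 0, 0, -40, 0, 0, 0, 0, 0, 0, -40, 0, 0, 0, 0, 0, 0, -40, 0, 0, 0, 0, 0, 0, -20, 0, 0, 0, 0, 0, 0, 0, 0, 0, 0, 0, 0]
}}

```text
time: 28.7
position: [0.5606, -0.1849, 0.293]
tool_rot: [-0.023, 1.0, -0.001, 0.0]
ft_force: [0.2, 0.8, -0.1]
grip_width: 0.0868
```

```bash
python3 - <<'E'
from h import *
st()
t=snap('top','t14.png');s=snap('scene','s14.png')
a=t['color'][110:280,140:290,::-1];b=s['color'][120:290,350:500,::-1]
cv2.imwrite('pics/f14.png',cv2.convertScaleAbs(cv2.resize(np.hstack([a,b]),None,fx=2.6,fy=2.6,interpolation=cv2.INTER_CUBIC),alpha=1.5))
for n,cc in(('scene',s),('top',t)):
    cc['z_map']=cv2.medianBlur(cc['z_map'],3)
    P=cloud(cc);H=cc['color'].astype(int)
    m=(P[...,1]>.1)&(P[...,1]<.37)&(H[...,2]>H[...,0]+40)&(abs(P[...,2]-.155)<.006)&(cc['z_map']>0)
    m=tidy(m);v,u=np.nonzero(m);print(n,rect(world(cc,np.c_[u,v],.156)[:,:2]))
    A=P[m]
    for _ in range(4):
        G=np.c_[A[:,:2]-[.563,.237],np.ones(len(A))];k=np.linalg.lstsq(G,A[:,2],rcond=None)[0];r=A[:,2]-G@k;A=A[abs(r)<2.5*r.std()]
    print(k)
    o=(H[...,0]>1.5*H[...,2])&(H[...,0]>80)&(H[...,1]<.7*H[...,0])&(P[...,1]>.15)&(P[...,1]<.3)
    nl,l,ss,_=cv2.connectedComponentsWithStats(o.astype(np.uint8))
    for i in range(1,nl):
        if ss[i,4]>10: print('clip',ss[i,4],P[l==i].min(0).round(3),P[l==i].max(0).round(3))
E
```

```text
t 28.7 p [ 560.6 -184.9  293. ] jaw 92.64 z [ 0.001  -0.0015 -1.    ] F [ 0.24  0.75 -0.13] M [ 0.06 -0.03 -0.05] w 86.8
scene (array([568.7, 237.6]), array([149.9, 226.4]), np.float32(2.84))
[ 0.00072623 -0.00062152  0.15472975]
clip 129 [0.676 0.227 0.103] [0.688 0.261 0.118]
top (array([562.3, 236.7]), array([150.5, 220.2]), np.float32(2.89))
[ 0.0009624  -0.00165506  0.15359734]
clip 117 [0.439 0.215 0.06 ] [0.452 0.261 0.117]
```

View pics/f14.png

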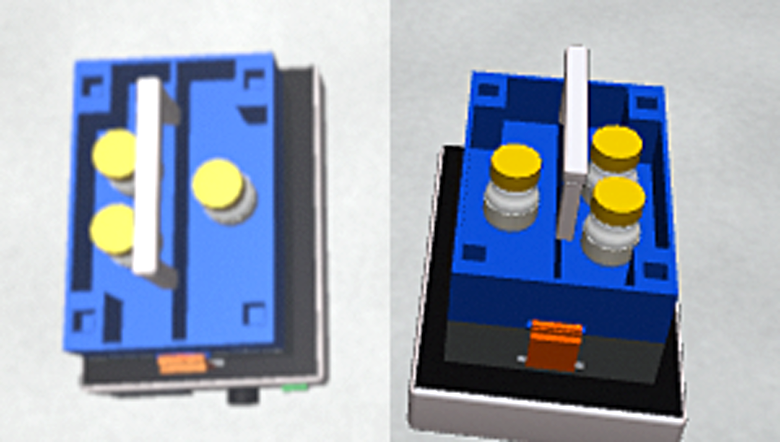

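```bash
python3 - <<'E'
import cv2,numpy as np
for a,b,rows in(('top0','t14',(225,400)),('scene0','s14',(230,290))):
    for f in(a,b):
        i=cv2.imread(f'pics/{f}.png').astype(int);o=(i[...,2]>1.5*i[...,0])&(i[...,2]>80)&(i[...,1]<.7*i[...,2])
        o[:rows[0]]=0;o[rows[1]:]=0
        if 'top' in a: o[:,280:]=0
        else:o[:,:350]=0
        v,u=np.nonzero(o);print(f,len(v),np.percentile(v,[2,50,98]),np.percentile(u,[2,50,98]))
from h import *
print(st()['time']); robot.hand_in()
E
```

```text
top0 110 [247.   250.   252.82] [201.  209.5 218. ]
t14 117 [246.   249.   252.68] [201.   210.   218.68]
scene0 191 [244. 249. 261.] [403. 413. 423.]
s14 138 [243.74 248.   260.  ] [403.74 413.5  423.  ]
t 28.8 p [ 560.4 -181.5  292.8] jaw 92.82 z [ 3.e-04  6.e-04 -1.e+00] F [ 0.52  0.   -0.47] M [ 0.06  0.02 -0.04] w 86.7
28.8
the job is handed in; nothing more can be done
```

The blue tray is on the grey platform and pressed down to its hard stop. I released it and handed the job in at about 29 s. The hand-in reports no verdict.

**What happened**
- **First grasp:** it closed on air, because the real fingertips are about 40 mm above the reported tool point; two cameras agreed on this. I reopened, went about 40 mm lower and gripped the handle at 50 N.
- **Lugs:** I located the sockets in the camera pictures beforehand, so the lugs went in on the first descent. I felt no rim contact and did no search along the stroke.
- **Pressing:** the clips gave way one after the other. The highest reading when I pressed on the hard stop afterwards was 11.4 N upward on the wrist. With the roughly 7 N tray weight, that is about 18 N between the trays.

**Last checks**
- **Height and level:** the wrist camera put the rim at 156.3 mm (156 expected at home), measured while I was still pressing. After release the tilt was under 2 mrad. The other two cameras read the rim 1 to 2 mm low, as they did at the start.
- **Position:** the top camera puts the tray centre at (562.3, 236.7) mm and 2.9°, against a platform measured at (562.8, 236.8) mm and 2.9°. The scene camera's x was about 6 mm higher, because its patch included part of the side wall.
- **Clips:** both are within about 1 pixel of where they were at rest, but the far-end clip was only seen from above.
- **Pots and bystanders:** all three pots were upright. I did not re-measure the vial, bottle and slide box at the end; nothing passed near them.

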